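Load the wax warmer

ROBOT

A 6-joint arm with a two-finger parallel gripper is mounted at the origin on the work surface. World frame = base frame: x ahead of the robot, y to its left, z up, the work surface at z = 0. Lengths are in m, angles in rad, forces in N, time in s.
With the tool pointing down it reaches from about 0.325 to 0.775 m from the base axis. Payload 9.3 kg.
Tool frame: the origin (TCP) lies midway between the tips of the shut fingers; the grasp point (between the pads) lies 19 mm behind it; z points along the fingers, y is the line along which they close (so a half turn about z gives the same grasp; the last joint's range is limited). The gripper opens to 85 mm and grips with 20 to 120 N. Pads are 22 mm wide; open, the fingers measure 114 mm over their backs; the gripper's body (76 mm by 85 mm) begins 54 mm behind the grasp point. The pads swing forward as they close: fully open they stand 13 mm farther back than shut.
Start: joints at [1.114, 0.259, 0.021, 1.334, 0, 1.418], TCP at [0.165, 0.525, 0.231] pointing down, gripper open.
Joint ranges: [-3.04, 3.04], [-0.91, 1.82], [-1.04, 1.36], [-1.92, 1.95], [-1.52, 1.45], [-3.14, 3.14]. Speed limits (rad/s): [2.22, 2.22, 2.79, 3.14, 3.14, 3.14].

INTERFACE

Orientations are given as [roll, pitch, yaw] about the fixed x, y, z axes, in that order (R = Rz(yaw) Ry(pitch) Rx(roll)).
In Python, from cell import monitor, imaging, arm gives the robot as it stands. The module is installed in compiled form; this text tells all that it offers.
- The arm moves only by the tool drive_tool, never from a script. Its argument "targets" is text: rows parted by semicolons, each of 6 numbers parted by spaces: the shift along the tool's x, y, z each as a share of 0.06 m, from -1 to 1, then the turn, a rotation vector about the tool's x, y, z each as a share of pi rad, from -1 to 1. A call has 1 to 8 rows; each row shifts and turns the commanded pose from where the row before left it, along the tool's axes as they then stand; what a row does not reach is not made up. A row lasts 1/8 s, in which the tool goes at most 62.5 mm and 10.7 degrees, less where a joint would pass 70% of its speed; a pose out of reach is approached as far as the arm can. A call with a number of a shift or a turn outside -1 to 1 is refused whole. A call with a gripper value outside its range is refused whole. "jaw" is the closure, from 0 (fully open) to 1 (shut), set as the call begins (left out, the last holds). The fingers move at their own pace and stop on an object; "grip_force" is the grip in N (left out, the last holds). Time passes only in rows, so rows that do not move let the fingers close. It gives the time, the measured TCP pose, the force, the opening and the grip force at its end, in the units of the state.
- monitor.sense(): the state, without advancing time (a new reading comes with each control period).
- imaging.snapshot(name): name is "scene" or "top" or "wrist"; returns the picture (400x640x3 uint8, blue, green, red); there is no depth.
- imaging.calibration(name): a dict with "vfov" (degrees; the focal length in pixels is half the picture's height over the tangent of half this angle, whatever the lens; pixels are square), "cx", "cy" (the principal point, pixels), "k1" (the pictures are not rectified: a ray, as slopes to the right and down, at radius r is drawn at 1 + k1 r^2 times it, then the intrinsics apply), "pose" (4x4, takes a point from camera to world coordinates). Camera axes: x right, y down, z forward; pixel columns grow to the right and rows downward; lengths in m; the calibration is good to about 2 mm. A picture is of the moment at which its call begins: read the wrist's pose just before it. calibration takes no time and is no camera call; for the wrist camera it gives the pose at the moment of the call.
- arm.hand_in(): hands the job in; it is judged then, once.
The state is a dict: "clock": time; "joint_positions": joint angles; "dq": joint speeds; "joint_efforts": joint torques, N m; "eef_pos": TCP position; "tool_rot": TCP orientation; "contact_force": force on the tool from outside, world axes, zero at the start; "moment": the same for the moment, N m; "grip_width": finger opening in m; "grasp_force": force on a finger pad.
Only numpy, scipy, OpenCV 4.12 (cv2) and the standard library are available. Lean on these libraries where they do the work, as an engineer would, in place of code of your own. Each camera call takes 0.05 s, during which the arm holds its last target. There are 200 camera calls.

TASK

Set up the wax warmer: stand the large green pot on the hot plate inside its raised rim, nest the blue pot in it and the white pot in the blue one, all sitting level. Then, with the red-handled scoop, move every wax nugget from the black tray into the white pot (do not pick them out of the tray with the fingers; one that spills may be picked up by hand), and stand the scoop back on its cork pad. Leave the jar and the tape where they are.

Things in the scene. Friction and masses are not known exactly. Their poses are not given: they have to be found in the camera images.
- pot_l: Largest pot, green enamel, with an upright black grip ear on its rim. Origin: centre of underside; z up; ear on the +x side. Outer radius 68 at the rim, 60 at the foot; height 60; wall 4, floor 5. Ear: 10 thick (along x, centred at x = 65), 28 wide (y), z from 4 below the rim to 92. 220 g. Nested pots have 7 mm side play. Point their ears 60 degrees or more apart, or a finger will have no room.
- pot_m: Middle pot, blue enamel, with an upright black grip ear on its rim. Origin: centre of underside; z up; ear on the +x side. Outer radius 57 at the rim, 49 at the foot; height 66; wall 4, floor 5. Ear: 10 thick (along x, centred at x = 54), 28 wide (y), z from 4 below the rim to 98. 170 g. Nested, its rim stands 11 above the large rim.
- pot_s: Smallest pot, white enamel, with an upright black grip ear on its rim. Origin: centre of underside; z up; ear on the +x side. Outer radius 46 at the rim, 38 at the foot; height 72; wall 4, floor 5. Ear: 10 thick (along x, centred at x = 43), 28 wide (y), z from 4 below the rim to 104. 130 g. Nested, its rim stands 11 above the blue rim. Inner radius 42 at the mouth, 34 at the floor.
- warmer_plate (a point): Centre of the round hot plate of the dark grey wax warmer, on the plate (30 mm above the table). The plate is a recess of radius 68 inside a raised rim of radius 80 that stands 8 above the plate. A black control box with a red knob sticks out to x = -113 on its -x side, 26 high. Fixed; z up.
- rest: Cork pad, 120 (x) by 96 (y) by 6 thick, fixed on the table; origin: centre of its underside. Place of the scoop.
- rest_top (a point): Centre of the top of the cork pad; axes as the pad.
- scoop: Steel hand scoop, flat-bottomed, with an upright red handle at its back. Origin: centre of the underside of the bowl; x to the open lip, z up. Bowl 64 long (x -32 to 32), 55 wide, walls 28 high and 2.5 thick at back and sides (12 high near the lip), floor 2.5 thick. Handle: upright bar 24 (x, from -56 to -32) by 14 (y), z from 20 to 105. 110 g. Starts on the cork pad.
- scoop_grip (a point): Point on the scoop handle to grip, 20 mm below its top: scoop (-44, 0, 85) mm; pinch along y.
- scoop_lip (a point): Middle of the front lip edge of the scoop: scoop (32, 0, 1) mm.
- tray: Black paint-roller tray, fixed. Origin: under the centre of its flat floor; x along it, z up. Floor 230 (x) by 60 (y), 5 above the table; walls lean outward, rise to 47: both ends slope at 45 degrees (from x = 115 up to 157), sides 30 degrees off vertical (mouth 108 wide). Nuggets start in the +x half of the floor.
- nug1: Lumpy yellow wax nugget, about 24 mm across, 12 g; origin: its centre (10 mm above what it lies on). Not every nugget is present in every run.
- nug2: Lumpy yellow wax nugget, about 24 mm across, 12 g; origin: its centre (10 mm above what it lies on). Not every nugget is present in every run.
- nug3: Lumpy yellow wax nugget, about 24 mm across, 12 g; origin: its centre (10 mm above what it lies on). Not every nugget is present in every run.
- nug4: Lumpy yellow wax nugget, about 24 mm across, 12 g; origin: its centre (10 mm above what it lies on). Not every nugget is present in every run.
- nug5: Lumpy yellow wax nugget, about 24 mm across, 12 g; origin: its centre (10 mm above what it lies on). Not every nugget is present in every run.
- nug6: Lumpy yellow wax nugget, about 24 mm across, 12 g; origin: its centre (10 mm above what it lies on). Not every nugget is present in every run.
- nug7: Lumpy yellow wax nugget, about 24 mm across, 12 g; origin: its centre (10 mm above what it lies on). Not every nugget is present in every run.
- nug8: Lumpy yellow wax nugget, about 24 mm across, 12 g; origin: its centre (10 mm above what it lies on). Not every nugget is present in every run.
- jar: Bystander: amber glass jar with a steel lid, radius 26, 75 tall, standing. Origin: centre of underside.
- tape: Bystander: roll of yellow masking tape lying flat, radius 42, 25 high. Origin: centre of underside.

How it is judged:
By the outcome, as a careful person would: the job done as asked, in the order asked, and still so for the second after the job is handed in, with the robot touching nothing.
Of nug1, nug2, nug3, nug4, nug5, nug6, nug7, nug8 only 5 to 8 are there at a start; the rules pass over those that are not, and their reading is None.
At some moment in a run one of pot_l, pot_m, pot_s may be knocked a few centimetres aside while the robot is not near it.
It also fails if it takes over 210 s, if anything falls off the work surface, if the arm or the gripper's body presses on something with over 40 N, if the wrist force passes 120 N, or if a joint passes its speed limit or range.

## Working session

There is one attempt and no reset: what is moved stays moved. The work goes in short steps, Python scripts to look and compute and a tool call to move; the robot and the scene stay as the last step left them, time stands still between calls to the robot, and variables do not carry over. Pictures are saved under pics/ and viewed, at most 14 in all, crops included, and the job is handed in when it is done.

Besides the shell and the picture viewer there is one more tool, called after ">>>" by a JSON object that holds its "op" and its "data". drive_tool: Moves the arm, as the interface text tells. Its arguments: {"type":"object","properties":{"targets":{"type":"string"},"jaw":{"type":"number"},"grip_force":{"type":"number"}},"required":["targets"]}

```bash
mkdir -p pics; ls; python3 - <<'E'
from cell import monitor, imaging, arm
import cv2,numpy as np
print(monitor.sense())
for n in("scene","top"):
    im=imaging.snapshot(n); cv2.imwrite(f"pics/{n}0.png",im)
    c=imaging.calibration(n);print(n,c)
E
```

```text
pics
{'clock': 0.0, 'joint_positions': array([1.11441382e+00, 2.59225781e-01, 2.07648872e-02, 1.33368659e+00,
       3.47151354e-05, 1.41819899e+00]), 'dq': array([-3.79487232e-04, -7.32084837e-05, -1.10255835e-03,  6.06839927e-04,
        4.05993459e-04,  1.62659312e-03]), 'joint_efforts': array([ 4.63238102e-03, -5.55644059e+01,  3.44529784e+01,  1.33400408e-02,
        4.41735267e-05,  9.27718446e-06]), 'eef_pos': array([0.16439719, 0.52457415, 0.23064914]), 'tool_rot': array([-3.14026248e+00, -2.39694612e-04,  2.83780730e+00]), 'contact_force': array([-0.06568356,  0.8739409 ,  0.11329526]), 'moment': array([ 0.02545618, -0.014816  ,  0.01478101]), 'grasp_force': 0.0, 'grip_width': 0.08540482643669262}
scene {'vfov': 46.855370179303264, 'cx': 320.6132158820309, 'cy': 201.92517731083709, 'k1': 0.03896153998125387, 'pose': array([[ 5.38051223e-01,  6.45390670e-01, -5.42191630e-01,
         1.15410762e+00],
       [ 8.42911965e-01, -4.11550549e-01,  3.46591351e-01,
        -4.42331131e-01],
       [ 5.47561485e-04, -6.43503713e-01, -7.65442795e-01,
         9.84119352e-01],
       [ 0.00000000e+00,  0.00000000e+00,  0.00000000e+00,
         1.00000000e+00]])}
top {'vfov': 46.49386022122749, 'cx': 322.39709312278245, 'cy': 197.6407744149679, 'k1': -0.08053131256826494, 'pose': array([[-0.00981399, -0.99785266,  0.06475918,  0.40108962],
       [-0.99994483,  0.01003591,  0.00310242, -0.05950538],
       [-0.00374568, -0.06472516, -0.9978961 ,  1.55434817],
       [ 0.        ,  0.        ,  0.        ,  1.        ]])}
```

View pics/top0.png

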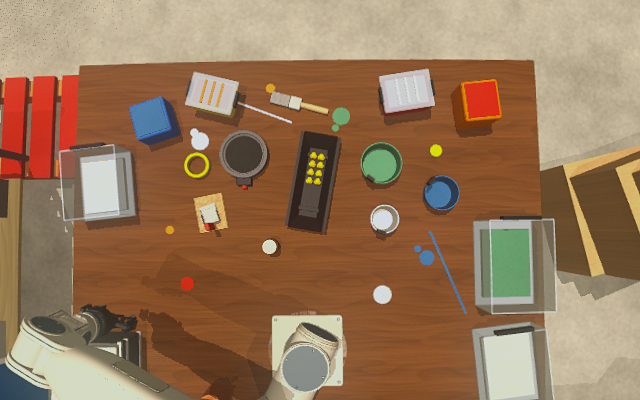

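View pics/scene0.png

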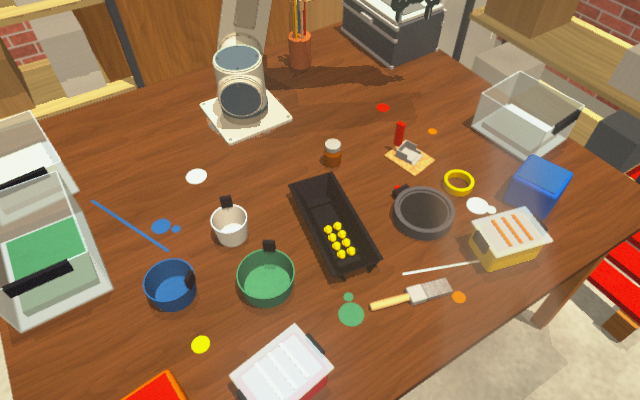

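The top view shows the warmer at (243,155), green pot (381,163), blue pot (441,193), white pot (384,219), eight nuggets near (316,168) in the tray at (314,183), scoop (210,213), jar (269,247) and tape (197,165). The scene view agrees.

```bash
cat > h.py <<'E'
import numpy as np,cv2
from cell import monitor, imaging, arm
from scipy.optimize import least_squares
from scipy.spatial.transform import Rotation as R
def K(c): 
    f=200/np.tan(np.radians(c["vfov"]/2)); return f
def unproj(c,uv,z):
    uv=np.atleast_2d(np.asarray(uv,float)); d=(uv-[c["cx"],c["cy"]])/K(c); s=d.copy()
    for _ in range(8): s=d/(1+c["k1"]*(s**2).sum(1,keepdims=True))
    P=c["pose"]; v=np.c_[s,np.ones(len(s))]@P[:3,:3].T; o=P[:3,3]
    return o+v*((z-o[2])/v[:,2])[:,None]
def proj(c,p):
    p=np.atleast_2d(np.asarray(p,float)); P=c["pose"]; q=(p-P[:3,3])@P[:3,:3]; s=q[:,:2]/q[:,2:]
    return s*(1+c["k1"]*(s**2).sum(1,keepdims=True))*K(c)+[c["cx"],c["cy"]]
def body(x,y,z,yaw,pts): # local pts (m) -> world, level
    return R.from_euler("z",yaw).apply(np.atleast_2d(pts))+[x,y,z]
def box(x0,x1,y0,y1,z0,z1): return np.array([[x,y,z] for x in(x0,x1) for y in(y0,y1) for z in(z0,z1)])/1000.
def ring(r,z,n=72):
    a=np.linspace(0,2*np.pi,n,endpoint=False); return np.c_[r*np.cos(a),r*np.sin(a),0*a+z]/[1000.,1000.,1000.]
def overlay(im,c,pts,col,s=1,off=(0,0)):
    for u in (proj(c,pts)-off)*s: 
        if np.all(np.abs(u)<5000): cv2.circle(im,tuple(int(v) for v in u),1,col,-1)
E
python3 - <<'E'
from h import *
c={n:imaging.calibration(n) for n in("top","scene")}
for nm,u,z in[("warm",(243,155),.038),("L",(381,163),.06),("M",(441,193),.066),("S",(384,219),.072),("tray",(314,183),.02),("pad",(210,213),.006),("jar",(269,247),.075),("tape",(197,165),.025)]: print(nm,unproj(c["top"],u,z).round(3))
A=cv2.imread("pics/top0.png")
B=cv2.imread("pics/scene0.png")
t=cv2.resize(A[125:250,180:470],None,fx=2.7,fy=2.7,interpolation=cv2.INTER_CUBIC)
cv2.imwrite("pics/t.png",t)
s=cv2.resize(B[110:320,130:470],None,fx=2.35,fy=2.35,interpolation=cv2.INTER_CUBIC)
cv2.imwrite("pics/s.png",s)
E
```

```text
warm [[0.643 0.205 0.038]]
L [[ 0.608 -0.246  0.06 ]]
M [[ 0.509 -0.437  0.066]]
S [[ 0.427 -0.25   0.072]]
tray [[ 0.549 -0.027  0.02 ]]
pad [[0.454 0.322 0.006]]
jar [[0.342 0.116 0.075]]
tape [[0.613 0.362 0.025]]
```

View pics/t.png

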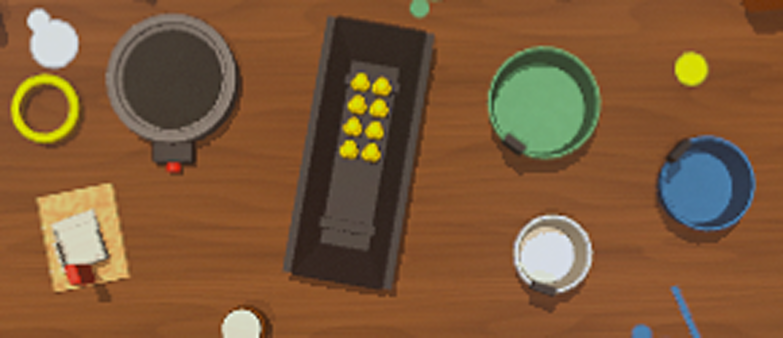

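View pics/s.png

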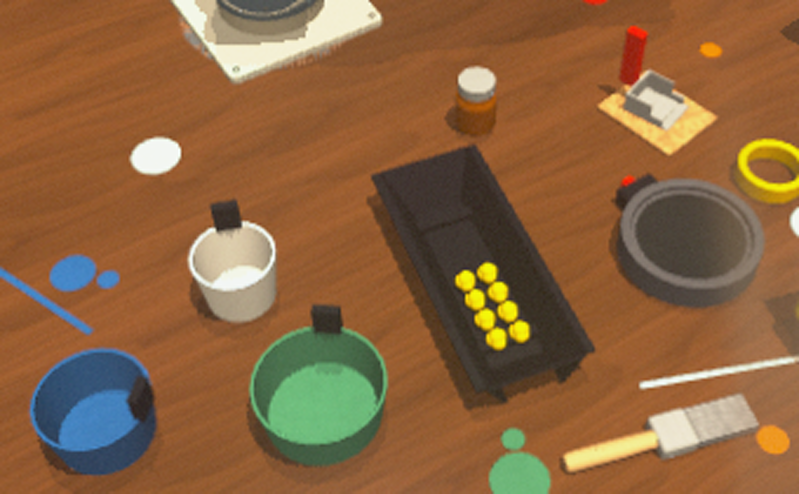

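The crops show eight nuggets in two columns of four, all ears upright, and ear tops at t.png (514,145) for green, (678,150) for blue and (543,286) for white. The scoop lip points away from the robot.

```bash
cat >> h.py <<'E'
POT=dict(L=(68,60,60,65,92),M=(57,49,66,54,98),S=(46,38,72,43,104))
def mask(im,k):
    h=cv2.cvtColor(im,cv2.COLOR_BGR2HSV)
    if k=="L": return cv2.inRange(h,(50,60,30),(85,255,255))
    if k=="M": return cv2.inRange(h,(98,110,25),(120,255,255))
    return cv2.inRange(h,(0,0,95),(179,75,255))
def fitpot(k,views,x0,z=0):
    """views: list of (img,calib). silhouettes IoU fit of frustum -> x,y"""
    from scipy.optimize import minimize
    r1,r0,H,_,_=POT[k]; ms=[]
    for im,c in views:
        u=proj(c,[[x0[0],x0[1],z+H/2000]])[0]; m=mask(im,k)
        w=np.zeros_like(m); cv2.circle(w,tuple(int(v) for v in u),int(1.7*r1/1000*K(c)/np.linalg.norm(c["pose"][:3,3]-[*x0,0])),255,-1); ms.append(m&w)
    def cost(p):
        t=0
        for (im,c),m in zip(views,ms):
            q=proj(c,np.r_[ring(r0,0),ring(r1,H)]+[p[0],p[1],z]); hull=cv2.convexHull((q*16).astype(np.int32))
            a=np.zeros(m.shape,np.uint8); cv2.fillConvexPoly(a,hull,255,shift=4)
            t+=1-np.count_nonzero(a&m)/np.count_nonzero(a|m)
        return t/len(views)
    s=minimize(cost,x0,method="Nelder-Mead",options=dict(initial_simplex=np.array([x0,[x0[0]+.015,x0[1]],[x0[0],x0[1]+.015]]),xatol=2e-4))
    return s.x,s.fun
E
python3 - <<'E'
from h import *
c={n:imaging.calibration(n) for n in("top","scene")}
I={n:cv2.imread(f"pics/{n}0.png") for n in c}
ear=dict(L=(370.4,178.7),M=(431.1,180.6),S=(381.1,230.9))
earS=dict(L=(130+327/2.35,110+318/2.35),M=(130+141/2.35,110+398/2.35),S=(130+227/2.35,110+215/2.35))
for k,x in dict(L=(.608,-.246),M=(.509,-.437),S=(.427,-.25)).items():
    for vs in (("top",),("scene",),("top","scene")):
        print(k,vs,*fitpot(k,[(I[n],c[n]) for n in vs],x))
    p,_=fitpot(k,[(I[n],c[n]) for n in c],x)
    e=unproj(c["top"],ear[k],POT[k][4]/1000)[0]; e2=unproj(c["scene"],earS[k],(POT[k][4]-18)/1000)[0]
    for q in(e,e2): d=q[:2]-p; print("ear",q[:2].round(3),np.linalg.norm(d).round(3),np.degrees(np.arctan2(d[1],d[0])).round(1))
# warmer: dark ring circle, pad corners, scoop, tray corners
def T(x,y): return (180+x/2.7,125+y/2.7)
for nm,pts,z in[("warm LRTB",[(107,80),(237,80),(171,14),(171,146)],.038),("pad",[(37,197),(112,184),(129,277),(54,292)],.006),("traymouth",[(329,17),(434,36),(393,294),(287,271)],.047),("traystep",[(322,244),(369,249),(350,64),(397,68)],.005),("nug",[(361,82),(382,86),(358,104),(379,107),(352,127),(374,130),(348,149),(371,151)],.02),("handle top",[(73,273)],.111),("bowl rim back",[(65,268),(107,262)],.034),("bowl lip",[(55,222),(95,212)],.02)]:
    q=np.array([unproj(c["top"],T(*p),z)[0,:2] for p in pts]); print(nm,q.round(4).tolist(),"mean",q.mean(0).round(4))
E
```

```text
L ('top',) [ 0.60977246 -0.24550195] 0.11785216178521618
L ('scene',) [ 0.60699057 -0.24529094] 0.07203092059030214
L ('top', 'scene') [ 0.61021958 -0.24679117] 0.09663609988880517
ear [ 0.554 -0.207] 0.068 144.6
ear [ 0.557 -0.206] 0.066 142.7
M ('top',) [ 0.51169531 -0.43799609] 0.3734713076199435
M ('scene',) [ 0.50650759 -0.44074886] 0.19225861335601868
M ('top', 'scene') [ 0.50830113 -0.43933608] 0.28431036131901766
ear [ 0.546 -0.398] 0.056 47.4
ear [ 0.547 -0.401] 0.055 44.8
S ('top',) [ 0.42783466 -0.25126336] 0.06743185078909608
S ('scene',) [ 0.42597512 -0.25316029] 0.07831325301204817
S ('top', 'scene') [ 0.42767657 -0.25123301] 0.0736740063703088
ear [ 0.39  -0.237] 0.041 158.9
ear [ 0.388 -0.236] 0.042 159.1
warm LRTB [[0.6452, 0.2831], [0.6431, 0.1236], [0.7259, 0.2047], [0.5632, 0.2041]] mean [0.6444 0.2039]
pad [[0.5048, 0.3773], [0.5201, 0.2832], [0.4047, 0.2617], [0.3869, 0.3552]] mean [0.4541 0.3194]
traymouth [[0.7177, 0.0104], [0.693, -0.1168], [0.3815, -0.0639], [0.4102, 0.0629]] mean [ 0.5506 -0.0268]
traystep [[0.4433, 0.0229], [0.4366, -0.035], [0.6669, -0.0134], [0.6612, -0.0718]] mean [ 0.552  -0.0243]
nug [[0.6418, -0.0272], [0.6365, -0.053], [0.6145, -0.0233], [0.6105, -0.0491], [0.5861, -0.0157], [0.5821, -0.0427], [0.559, -0.0106], [0.5563, -0.0388]] mean [ 0.5984 -0.0325]
handle top [[0.4095, 0.305]] mean [0.4095 0.305 ]
bowl rim back [[0.4161, 0.3343], [0.423, 0.2828]] mean [0.4196 0.3086]
bowl lip [[0.4729, 0.3507], [0.4847, 0.3011]] mean [0.4788 0.3259]
```

```bash
cat >> h.py <<'E'
def plan(wps,step=.057,cur=None,dang=10.0):
    """wps: (x,y,z,rotspec[,step]) rotspec yaw deg (tool down) or Rotation. prints rows in tool shares"""
    s=monitor.sense()
    p,q=(s["eef_pos"],R.from_euler("xyz",s["tool_rot"])) if cur is None else cur
    p=np.array(p,float); rows=[]
    for w in wps:
        t=np.array(w[:3],float); st=w[4] if len(w)>4 else step
        Q=w[3] if isinstance(w[3],R) else R.from_euler("z",w[3],degrees=True)*R.from_euler("x",180,degrees=True)
        rv=(q.inv()*Q).as_rotvec(); n=max(1,int(np.ceil(np.linalg.norm(t-p)/st-1e-3)),int(np.ceil(np.degrees(np.linalg.norm(rv))/dang-1e-3)))
        d=(t-p)/n
        for i in range(n):
            r=np.r_[q.inv().apply(t-p)/(n-i)/.06,(q.inv()*Q).as_rotvec()/(n-i)/np.pi].round(3)
            p=p+q.apply(r[:3]*.06); q=q*R.from_rotvec(r[3:]*np.pi); rows.append(r)
        rows[-1]=(rows[-1],)
    out=[];
    for i,r in enumerate(rows):
        e=isinstance(r,tuple); r=r[0] if e else r
        out.append(" ".join(f"{v:g}" for v in r+0.)+(" |" if e else ""))
    for i in range(0,len(out),8): print("; ".join(out[i:i+8]))
    return p,q
def ear(xy,k,deg): a=np.radians(deg); return np.array(xy)+POT[k][3]/1000*np.array([np.cos(a),np.sin(a)])
E
python3 - <<'E'
from h import *
e=ear((.609,-.246),"L",143.5); print(e)
plan([(.42,.2,.24,-160),(*e,.20,-126.5),(*e,.066,-126.5,.045)])
E
```

```text
[ 0.5567493  -0.20733652]
-0.71 -0.486 -0.019 0 0 -0.026; -0.668 -0.542 -0.019 0 0 -0.026; -0.622 -0.595 -0.019 0 0 -0.026; -0.571 -0.644 -0.019 0 0 -0.026; -0.517 -0.689 -0.019 0 0 -0.026; -0.459 -0.728 -0.019 0 0 -0.026; -0.398 -0.763 -0.019 0 0 -0.026; -0.335 -0.794 -0.018 0 0 -0.026 |
0.023 -0.895 0.084 0 0 -0.023; 0.088 -0.891 0.084 0 0 -0.023; 0.152 -0.882 0.084 0 0 -0.023; 0.215 -0.869 0.084 0 0 -0.023; 0.277 -0.851 0.084 0 0 -0.023; 0.338 -0.829 0.084 0 0 -0.024; 0.399 -0.801 0.084 0 0 -0.023; 0.455 -0.77 0.084 0 0 -0.024 |
-0.001 0 0.744 0 0 0; -0.001 0 0.745 0 0 0; 0 0.001 0.744 0 0 0 |
```

>>> {"op": "drive_tool", "data": {"targets": "-0.71 -0.486 -0.019 0 0 -0.026; -0.668 -0.542 -0.019 0 0 -0.026; -0.622 -0.595 -0.019 0 0 -0.026; -0.571 -0.644 -0.019 0 0 -0.026; -0.517 -0.689 -0.019 0 0 -0.026; -0.459 -0.728 -0.019 0 0 -0.026; -0.398 -0.763 -0.019 0 0 -0.026; -0.335 -0.794 -0.018 0 0 -0.026", "jaw": 0.2, "grip_force": 60}}

```text
clock: 1.1
eef_pos: [0.4208, 0.1986, 0.2403]
tool_rot: [3.142, -0.0, -2.789]
contact_force: [0.4, 0.5, 0.2]
grip_width: 0.0684
grasp_force: 0.0
```

>>> {"op": "drive_tool", "data": {"targets": "0.023 -0.895 0.084 0 0 -0.023; 0.088 -0.891 0.084 0 0 -0.023; 0.152 -0.882 0.084 0 0 -0.023; 0.215 -0.869 0.084 0 0 -0.023; 0.277 -0.851 0.084 0 0 -0.023; 0.338 -0.829 0.084 0 0 -0.024; 0.399 -0.801 0.084 0 0 -0.023; 0.455 -0.77 0.084 0 0 -0.024"}}

```text
clock: 2.1
eef_pos: [0.5571, -0.2089, 0.1995]
tool_rot: [3.141, 0.0, -2.205]
contact_force: [0.3, -0.1, 0.2]
grip_width: 0.0684
grasp_force: 0.0
```

>>> {"op": "drive_tool", "data": {"targets": "0 0 0 0 0 0; 0 0 0 0 0 0"}}

```text
clock: 2.35
eef_pos: [0.5565, -0.2069, 0.1995]
tool_rot: [3.14, 0.0, -2.209]
contact_force: [-0.2, -0.1, 0.5]
grip_width: 0.068
grasp_force: 0.0
```

```bash
python3 - <<'E'
from h import *
c={n:imaging.calibration(n) for n in("top","scene")}
I={n:imaging.snapshot(n) for n in c}
cw=imaging.calibration("wrist"); w=imaging.snapshot("wrist"); cv2.imwrite("pics/w1.png",w)
for k,x in dict(L=(.608,-.246),M=(.508,-.437),S=(.427,-.25)).items():
    for n in c: print(k,n,*fitpot(k,[(I[n],c[n])],x))
E
```

```text
L top [ 0.60059888 -0.23119958] 0.9650104968509448
L scene [ 0.60948041 -0.24642146] 0.0742817098808689
M top [ 0.51039427 -0.44094369] 0.4316682375117813
M scene [ 0.50853804 -0.43906875] 0.18997025074373142
S top [ 0.42254687 -0.21953125] 0.4913793103448276
S scene [ 0.42659356 -0.25370319] 0.0929535232383808
```

View pics/w1.png

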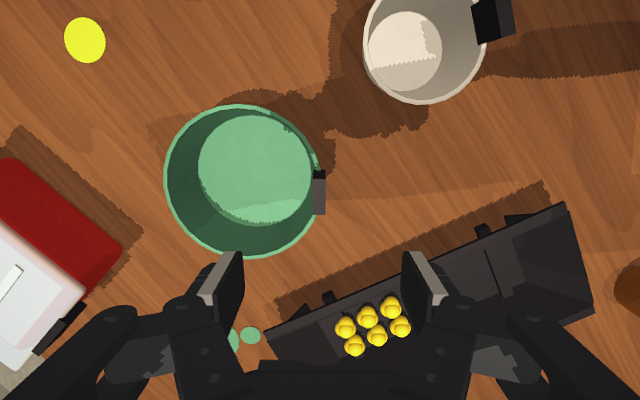

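The wrist view shows the green ear top at about (319,175), centred between the fingers at x≈240 and 405; the white pot is at the upper right.

```bash
python3 - <<'E'
from h import *
c=imaging.calibration("wrist")
print(unproj(c,[(319,173)],.092), fitpot("L",[(cv2.imread("pics/w1.png"),c)],(.609,-.246)))
print(unproj(c,[(365,38),(498,22)],.104))
plan([(.5567,-.2073,.066,-126.5,.035)])
E
```

```text
[[ 0.54709974 -0.22194072  0.092     ]] (array([ 0.61085994, -0.24569463]), np.float64(0.055831452219714084))
[[ 0.46945733 -0.27704109  0.104     ]
 [ 0.39475546 -0.23516371  0.104     ]]
0.005 -0.003 0.56 0 0 0; 0.004 -0.003 0.56 0 0 0; 0.005 -0.003 0.56 0 0 0; 0.004 -0.004 0.56 0 0 0 |
```

```bash
python3 - <<'E'
from h import *
c=imaging.calibration("wrist")
print(unproj(c,[(319.5,196),(319,179),(320,214)],.092),ear((.6105,-.246),"L",143.5))
print(proj(c,[[.5567,-.2073,.092],[.5567,-.2073,.06]]))
E
```

```text
[[ 0.55730881 -0.20758017  0.092     ]
 [ 0.54980399 -0.21830346  0.092     ]
 [ 0.5655098  -0.19590213  0.092     ]] [ 0.5582493  -0.20733652]
[[320.37279571 195.82471097]
 [320.55671863 185.54331038]]
```

>>> {"op": "drive_tool", "data": {"targets": "0.005 -0.003 0.56 0 0 0; 0.004 -0.003 0.56 0 0 0; 0.005 -0.003 0.56 0 0 0; 0.004 -0.004 0.56 0 0 0; 0 0 0 0 0 0"}}

```text
clock: 3.12
eef_pos: [0.5556, -0.2068, 0.0641]
tool_rot: [3.138, -0.0, -2.207]
contact_force: [0.5, 0.6, -0.9]
grip_width: 0.0684
grasp_force: 0.0
```

>>> {"op": "drive_tool", "data": {"targets": "0 0 0 0 0 0; 0 0 0 0 0 0; 0 0 0 0 0 0; 0 0 0 0 0 0; 0 0 0 0 0 0; 0 0 0 0 0 0", "jaw": 1, "grip_force": 80}}

```text
clock: 3.88
eef_pos: [0.5575, -0.2088, 0.0669]
tool_rot: [-3.139, 0.0, -2.208]
contact_force: [1.0, -0.3, 6.1]
grip_width: 0.0084
grasp_force: 79.1
```

>>> {"op": "drive_tool", "data": {"targets": "0 0 -0.2 0 0 0; 0 0 -0.4 0 0 0; 0 0 -0.5 0 0 0; 0 0 -0.5 0 0 0; 0 0 -0.2 0 0 0; 0 0 0 0 0 0"}}

```text
clock: 4.62
eef_pos: [0.557, -0.2085, 0.174]
tool_rot: [-3.141, 0.0, -2.208]
contact_force: [0.6, -0.0, -2.8]
grip_width: 0.0087
grasp_force: 78.2
```

```bash
python3 - <<'E'
from h import *
print(monitor.sense()["grip_width"])
c={n:imaging.calibration(n) for n in("scene",)}
I=imaging.snapshot("scene"); cv2.imwrite("pics/s2.png",I[60:360,100:500])
z=monitor.sense()["eef_pos"][2]-.066; print(z)
print(fitpot("L",[(I,c["scene"])],(.6105,-.246),z))
e=ear((.6444,.2039),"L",143.5);print(e)
a=plan([(.58,0,.18,-126.5,.045),(*e,.18,-126.5,.04),(*e,.115,-126.5,.03)])
plan([(*e,.098,-126.5,.01)],cur=a)
E
```

```text
0.008710861609434885
0.10705201074414203
(array([ 0.60695034, -0.24495318]), np.float64(0.06764168190127973))
[0.5921493  0.24256348]
-0.605 0.35 -0.023 0 0 0; -0.605 0.35 -0.023 0 0 0; -0.604 0.35 -0.023 0 0 0; -0.605 0.351 -0.023 0 0 0; -0.604 0.35 -0.023 0 0 0 |; -0.482 0.32 0 0 0 0; -0.481 0.32 0 0 0 0; -0.482 0.32 0 0 0 0
-0.481 0.32 0 0 0 0; -0.482 0.32 0.001 0 0 0; -0.481 0.321 0 0 0 0; -0.482 0.32 0.001 0 0 0 |; 0 0 0.361 0 0 0; 0 0 0.361 0 0 0; 0 0 0.361 0 0 0 |
0 0 0.142 0 0 0; 0 -0.001 0.141 0 0 0 |
```

View pics/s2.png

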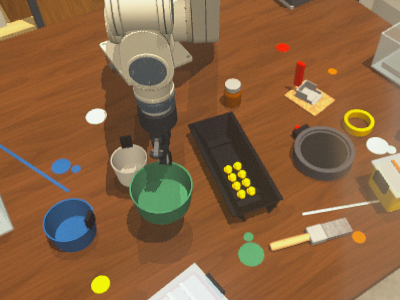

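The green pot is held level above the table, its ear in the fingers; warmer at about (322,152) in the crop.

>>> {"op": "drive_tool", "data": {"targets": "-0.605 0.35 -0.023 0 0 0; -0.605 0.35 -0.023 0 0 0; -0.604 0.35 -0.023 0 0 0; -0.605 0.351 -0.023 0 0 0; -0.604 0.35 -0.023 0 0 0; -0.482 0.32 0 0 0 0; -0.481 0.32 0 0 0 0; -0.482 0.32 0 0 0 0"}}

```text
clock: 5.68
eef_pos: [0.5848, 0.105, 0.1789]
tool_rot: [3.14, -0.002, -2.208]
contact_force: [0.8, -0.7, -1.7]
grip_width: 0.0084
grasp_force: 78.3
```

>>> {"op": "drive_tool", "data": {"targets": "-0.481 0.32 0 0 0 0; -0.482 0.32 0 0 0 0; -0.481 0.321 0 0 0 0; -0.482 0.32 0 0 0 0; 0 0 0.36 0 0 0; 0 0 0.36 0 0 0; 0 0 0.36 0 0 0; 0 0 0 0 0 0"}}

```text
clock: 6.68
eef_pos: [0.5908, 0.2421, 0.1127]
tool_rot: [3.138, -0.004, -2.208]
contact_force: [-0.0, -0.5, -2.3]
grip_width: 0.0081
grasp_force: 78.4
```

```bash
python3 - <<'E'
from h import *
s=monitor.sense(); print(s["eef_pos"],s["tool_rot"],s["contact_force"])
c={n:imaging.calibration(n) for n in("scene","top")}
I={n:imaging.snapshot(n) for n in c}
z=s["eef_pos"][2]-.066
for n in c: print(n,fitpot("L",[(I[n],c[n])],(.6444,.2039),z))
# warmer rim check on initial scene picture (s.png pixels): L,R extremes / far edge of outer top rim
q=[(130+x/2.35,110+y/2.35) for x,y in((618,238),(764,243),(690,178))]
print(unproj(c["scene"],q,.038))
im=I["scene"][100:300,330:530]; im=cv2.resize(im,None,fx=3,fy=3,interpolation=cv2.INTER_CUBIC)
overlay(im,c["scene"],ring(80,.038)*[1,1,1]+[.6444,.2039,0],(255,0,255),3,(330,100))
B=cv2.imread("pics/scene0.png")[100:300,330:530]; B=cv2.resize(B,None,fx=3,fy=3,interpolation=cv2.INTER_CUBIC)
for r,z in((80,.038),(68,.038)): overlay(B,c["scene"],np.c_[ring(r,0)[:,:2]+[.6444,.2039],np.full(72,z)],(255,0,255),3,(330,100))
cv2.imwrite("pics/chk.png",np.hstack([im,B])[:, :])
cv2.imwrite("pics/chk.png",cv2.resize(np.hstack([im,B]),(800,400)))
E
```

```text
[0.59079998 0.2420614  0.11272768] [ 3.1379967  -0.00434739 -2.20758046] [-0.03935172 -0.48322156 -2.32406279]
scene (array([0.64389039, 0.20253878]), np.float64(0.2947681837515951))
top (array([0.64538225, 0.20348595]), np.float64(0.3749179251477347))
[[0.61339193 0.12930196 0.038     ]
 [0.70610246 0.26152703 0.038     ]
 [0.58738963 0.25658607 0.038     ]]
```

View pics/chk.png

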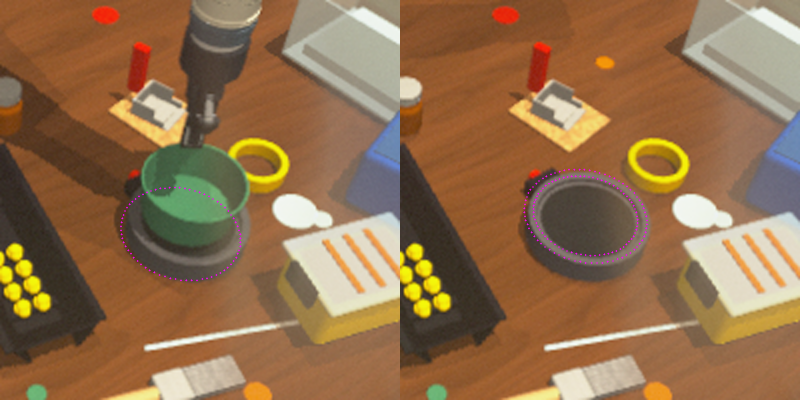

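The right overlay matches the warmer rim within about 2 mm, and the pot is over the plate. Lowering it now.

>>> {"op": "drive_tool", "data": {"targets": "0 0 0.1 0 0 0; 0 0 0.1 0 0 0; 0 0 0.08 0 0 0; 0 0 0 0 0 0; 0 0 0 0 0 0"}}

```text
clock: 7.4
eef_pos: [0.5925, 0.2425, 0.0991]
tool_rot: [-3.141, 0.0, -2.208]
contact_force: [0.6, 0.4, -2.3]
grip_width: 0.0088
grasp_force: 78.3
```

>>> {"op": "drive_tool", "data": {"targets": "0 0 0 0 0 0; 0 0 0 0 0 0; 0 0 0 0 0 0; 0 0 0 0 0 0", "jaw": 0.45}}

```text
clock: 7.9
eef_pos: [0.5925, 0.2425, 0.0991]
tool_rot: [-3.141, 0.0, -2.208]
contact_force: [-0.5, -0.1, -0.5]
grip_width: 0.047
grasp_force: 0.0
```

>>> {"op": "drive_tool", "data": {"targets": "0 0 -0.4 0 0 0; 0 0 -0.8 0 0 0; 0 0 -0.8 0 0 0"}}

```text
clock: 8.28
eef_pos: [0.5922, 0.2424, 0.2202]
tool_rot: [3.141, -0.0, -2.208]
contact_force: [1.8, 0.2, 0.3]
grip_width: 0.047
grasp_force: 0.0
```

```bash
python3 - <<'E'
from h import *
c={n:imaging.calibration(n) for n in("scene","top")}
I={n:imaging.snapshot(n) for n in c}
for n in c: print("L",n,fitpot("L",[(I[n],c[n])],(.6444,.2039),.03))
for k,x in dict(M=(.508,-.438),S=(.427,-.252)).items():
  for n in c: print(k,n,fitpot(k,[(I[n],c[n])],x))
e=ear((.5085,-.4385),"M",46); print(e)
plan([(.5,-.15,.22,-180),(*e,.19,-224,.057),])
E
```

```text
L scene (array([0.64209562, 0.20356446]), np.float64(0.31770833333333337))
L top (array([0.64483671, 0.20595994]), np.float64(0.2716297786720322))
M scene (array([ 0.50678235, -0.44034741]), np.float64(0.2005097706032285))
M top (array([ 0.51133252, -0.44069897]), np.float64(0.37312030075187974))
S scene (array([ 0.427, -0.252]), np.float64(0.08402100525131284))
S top (array([ 0.42881566, -0.25077034]), np.float64(0.06599713055954093))
[ 0.54601155 -0.39965565]
0.775 -0.329 0.006 0 0 0.037; 0.731 -0.417 0.006 0 0 0.037; 0.678 -0.499 0.006 0 0 0.037; 0.616 -0.574 0.007 0 0.001 0.037; 0.545 -0.641 0.008 0 0 0.037; 0.467 -0.7 0.008 0 0.001 0.037; 0.383 -0.75 0.01 0 0 0.038; 0.29 -0.79 0.009 0 0.001 0.037 |
-0.152 -0.832 0.1 0 0 0.049; -0.278 -0.799 0.101 0 0 0.049; -0.398 -0.747 0.1 0 0 0.049; -0.508 -0.677 0.101 0 0 0.049; -0.605 -0.592 0.1 0 0 0.049 |
```

>>> {"op": "drive_tool", "data": {"targets": "0.775 -0.329 0.006 0 0 0.037; 0.731 -0.417 0.006 0 0 0.037; 0.678 -0.499 0.006 0 0 0.037; 0.616 -0.574 0.007 0 0 0.037; 0.545 -0.641 0.008 0 0 0.037; 0.467 -0.7 0.008 0 0 0.037; 0.383 -0.75 0.01 0 0 0.038; 0.29 -0.79 0.009 0 0 0.037"}}

```text
clock: 9.38
eef_pos: [0.4975, -0.1519, 0.215]
tool_rot: [-3.142, -0.0, 3.139]
contact_force: [1.6, -0.5, -0.3]
grip_width: 0.0473
grasp_force: 0.0
```

>>> {"op": "drive_tool", "data": {"targets": "-0.152 -0.832 0.1 0 0 0.049; -0.278 -0.799 0.101 0 0 0.049; -0.398 -0.747 0.1 0 0 0.049; -0.508 -0.677 0.101 0 0 0.049; -0.605 -0.592 0.1 0 0 0.049; 0 0 0 0 0 0; 0 0 0 0 0 0"}}

```text
clock: 10.25
eef_pos: [0.544, -0.3998, 0.1845]
tool_rot: [3.141, -0.001, 2.374]
contact_force: [0.0, 0.4, 0.8]
grip_width: 0.0469
grasp_force: 0.0
```

```bash
python3 - <<'E'
from h import *
c=imaging.calibration("wrist"); s=monitor.sense(); w=imaging.snapshot("wrist")
print(s["eef_pos"],s["tool_rot"])
x,f=fitpot("M",[(w,c)],(.5085,-.4385)); print(x,f)
e=ear((.5085,-.4385),"M",46)
def drw(xy,deg):
    return body(*xy,0,np.radians(deg),np.r_[ring(57,.066*1000),box(49,59,-14,14,98,98)])
cv2.imwrite("pics/w2raw.png",w)
overlay(w,c,drw((.5085,-.4385),46),(255,0,255)); cv2.imwrite("pics/w2.png",w)
E
```

```text
[ 0.5439525  -0.39982769  0.18449461] [ 3.14141633e+00 -1.31116696e-03  2.37351649e+00]
[ 0.51135766 -0.44086901] 0.09109653233364579
```

View pics/w2.png

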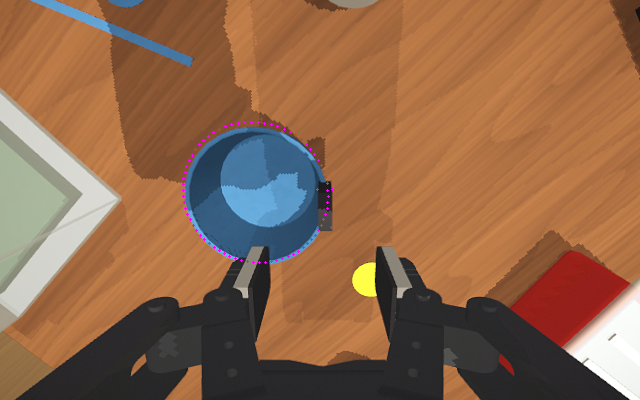

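The blue pot's rim is at about (257,192) with its ear at x 318–332, y down to 230. The overlay is about 3 mm off.

```bash
python3 - <<'E'
from h import *
c=imaging.calibration("wrist"); 
b=body(.5113,-.4409,0,np.radians(46),np.r_[box(49,59,-14,14,98,98)[::2],[[.054,0,.098]],box(49,59,-14,14,66,66)[::2]])
print(proj(c,b).round(0).tolist())
q=unproj(c,[(319,230),(332,230)],.098);print(q)
im=cv2.imread("pics/w2raw.png"); print(im[170:236:3,325].mean(1).round(), im[220,308:342].mean(1).round())
E
```

```text
[[317.0, 232.0], [317.0, 194.0], [331.0, 232.0], [332.0, 194.0], [324.0, 214.0], [318.0, 217.0], [318.0, 183.0], [330.0, 217.0], [331.0, 183.0]]
[[ 0.55501918 -0.41321629  0.098     ]
 [ 0.56141715 -0.40659707  0.098     ]]
[109. 108. 106. 111.  51.  30.  30.  29.  39.  38.  37.  39.  37.  57.
  75.  75.  74.  74.  72.  73.  69. 109.] [ 72.  71.  71.  70.  71.  71.  72.  70.  70.  70.  73.  72.  73.  72.
  73.  73.  74.  73.  73.  73.  74.  73.  73.  78.  98. 111. 109. 108.
 110. 109. 108. 108. 108. 108.]
```

```bash
python3 - <<'E'
from h import *
e=ear((.5113,-.4409),"M",46)
plan([(*e,.16,136),(*e,.072,136,.035)])
E
```

```text
-0.088 0.021 0.418 0 0 0 |; 0 0 0.489 0 0 0; -0.001 0 0.489 0 0 0; 0 0 0.489 0 0 0 |
```

>>> {"op": "drive_tool", "data": {"targets": "-0.088 0.021 0.418 0 0 0; 0 0 0.489 0 0 0; 0 0 0.489 0 0 0; 0 0 0.489 0 0 0; 0 0 0 0 0 0; 0 0 0 0 0 0"}}

```text
clock: 11.05
eef_pos: [0.5495, -0.4026, 0.0739]
tool_rot: [3.142, 0.002, 2.374]
contact_force: [-1.1, 0.5, 0.7]
grip_width: 0.0471
grasp_force: 0.0
```

>>> {"op": "drive_tool", "data": {"targets": "0 0 0 0 0 0; 0 0 0 0 0 0; 0 0 0 0 0 0; 0 0 0 0 0 0; 0 0 0 0 0 0", "jaw": 1}}

```text
clock: 11.68
eef_pos: [0.5495, -0.4032, 0.0734]
tool_rot: [3.141, 0.002, 2.373]
contact_force: [0.7, -0.3, 5.4]
grip_width: 0.0087
grasp_force: 79.1
```

>>> {"op": "drive_tool", "data": {"targets": "0 0 -0.3 0 0 0; 0 0 -0.5 0 0 0; 0 0 -0.6 0 0 0; 0 0 -0.6 0 0 0; 0 0 -0.4 0 0 0; 0 0 0 0 0 0; 0 0 0 0 0 0"}}

```text
clock: 12.55
eef_pos: [0.5486, -0.4026, 0.2147]
tool_rot: [-3.142, -0.002, 2.373]
contact_force: [-0.5, -0.7, -1.1]
grip_width: 0.0084
grasp_force: 78.1
```

```bash
python3 - <<'E'
from h import *
s=monitor.sense();z=s["eef_pos"][2]-.072; print(s["eef_pos"],np.degrees(s["tool_rot"]),s["grip_width"])
c={n:imaging.calibration(n) for n in("scene","top")}
I={n:imaging.snapshot(n) for n in c}
a=np.degrees(s["tool_rot"][2])-90;x=s["eef_pos"][:2]-ear((0,0),"M",a); print("expected",x)
for n in c: print(n,fitpot("M",[(I[n],c[n])],x,z),fitpot("L",[(I[n],c[n])],(.6444,.2039),.03))
e=ear((.6436,.2045),"M",46);print(e)
plan([(.55,-.15,.225,136,.045),(*e,.225,136,.045),(*e,.16,136,.03)])
E
```

```text
[ 0.54858091 -0.40263941  0.21466382] [-1.79999274e+02 -1.03494684e-01  1.35952050e+02] 0.008356819461573416
expected [ 0.51103686 -0.44145235]
scene (array([ 0.51132983, -0.43966524]), np.float64(0.3230558410414526)) (array([0.64311341, 0.20322801]), np.float64(0.3236568457538995))
top (array([ 0.51103686, -0.44145235]), np.float64(1.0)) (array([0.64420591, 0.20567979]), np.float64(0.24715338245144003))
[0.68111155 0.24334435]
0.485 0.507 -0.028 0 0 0; 0.485 0.507 -0.028 0 0 0; 0.485 0.507 -0.028 0 0 0; 0.485 0.507 -0.028 0 0 0; 0.485 0.507 -0.029 0 0 0; 0.484 0.508 -0.028 0 -0.001 0 |; 0.299 0.623 0 0 0 0; 0.299 0.623 0 0 0 0
0.299 0.623 0 0 0 0; 0.299 0.623 0 0 0 0; 0.299 0.623 0 0 0 0; 0.299 0.623 0 0 0 0; 0.298 0.623 0 0 0 0; 0.299 0.623 -0.001 0 0 0; 0.298 0.623 0 0 0 0; 0.299 0.624 -0.001 0 0 0 |
0 0 0.361 0 0 0; 0 0 0.361 0 0 0; 0 0 0.361 0 0 0 |
```

>>> {"op": "drive_tool", "data": {"targets": "0.485 0.507 -0.028 0 0 0; 0.485 0.507 -0.028 0 0 0; 0.485 0.507 -0.028 0 0 0; 0.485 0.507 -0.028 0 0 0; 0.485 0.507 -0.029 0 0 0; 0.484 0.508 -0.028 0 0 0; 0.299 0.623 0 0 0 0; 0.299 0.623 0 0 0 0"}}

```text
clock: 13.65
eef_pos: [0.5764, -0.0702, 0.2255]
tool_rot: [-3.141, -0.001, 2.373]
contact_force: [0.2, 0.5, -2.4]
grip_width: 0.0083
grasp_force: 78.2
```

>>> {"op": "drive_tool", "data": {"targets": "0.299 0.623 0 0 0 0; 0.299 0.623 0 0 0 0; 0.299 0.623 0 0 0 0; 0.299 0.623 0 0 0 0; 0.298 0.623 0 0 0 0; 0.299 0.623 0 0 0 0; 0.298 0.623 0 0 0 0; 0.299 0.624 0 0 0 0"}}

```text
clock: 14.65
eef_pos: [0.6815, 0.2443, 0.2249]
tool_rot: [-3.14, -0.001, 2.373]
contact_force: [0.9, -0.7, -0.9]
grip_width: 0.0084
grasp_force: 78.2
```

>>> {"op": "drive_tool", "data": {"targets": "0 0 0.2 0 0 0; 0 0 0.2 0 0 0; 0 0 0.1 0 0 0; 0 0 0 0 0 0; 0 0 0 0 0 0"}}

```text
clock: 15.28
eef_pos: [0.6816, 0.2424, 0.197]
tool_rot: [3.141, 0.001, 2.372]
contact_force: [-0.0, -0.8, -0.3]
grip_width: 0.0083
grasp_force: 78.7
```

```bash
python3 - <<'E'
from h import *
s=monitor.sense(); print(s["eef_pos"],np.degrees(s["tool_rot"]))
c={n:imaging.calibration(n) for n in("scene","top")}
I={n:imaging.snapshot(n) for n in c}
a=np.degrees(s["tool_rot"][2])-90;x=s["eef_pos"][:2]-ear((0,0),"M",a); print("M",x)
z=s["eef_pos"][2]-.0735
ims=[]
for n in c:
    im=I[n].copy(); o=np.r_[ring(68,60),ring(60,0)]+[.6436,.2045,.03]
    o=np.c_[ring(68,0)[:,:2]+[.6436,.2045],np.full(72,.09)]; u=proj(c[n],[[.6436,.2045,.08]])[0].astype(int)-[50,50]
    im=cv2.resize(im[u[1]:u[1]+100,u[0]:u[0]+100],None,fx=4,fy=4,interpolation=cv2.INTER_CUBIC)
    overlay(im,c[n],o,(255,0,255),4,u); o2=np.c_[ring(57,0)[:,:2]+x,np.full(72,z+.066)]; overlay(im,c[n],o2,(0,255,255),4,u); ims.append(im)
cv2.imwrite("pics/m1.png",np.hstack(ims))
plan([(*ear((.6438,.2047),"M",46),.1085,136,.015)])
E
```

```text
[0.68160851 0.24243036 0.19696287] [1.79957549e+02 2.89468978e-02 1.35905799e+02]
M [0.64403314 0.20364774]
0.002 0.001 0.246 0 0 0; 0.003 0.001 0.246 0 0 0; 0.002 0.001 0.246 0 0 0; 0.003 0.001 0.246 0 0 0; 0.002 0 0.245 0 0 0; 0.003 0.001 0.246 0 0 0 |
```

View pics/m1.png

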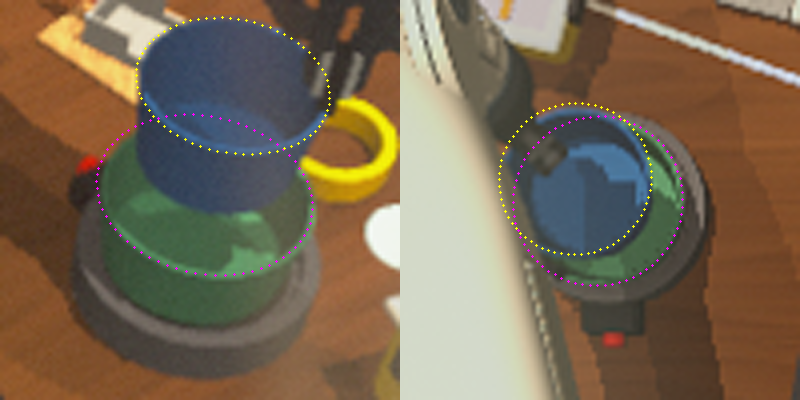

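Both rims agree with the overlays, so the blue pot is centred over the green one. Lowering.

>>> {"op": "drive_tool", "data": {"targets": "0 0 0.25 0 0 0; 0 0 0.25 0 0 0; 0 0 0.25 0 0 0; 0 0 0.25 0 0 0; 0 0 0.25 0 0 0; 0 0 0.22 0 0 0; 0 0 0 0 0 0; 0 0 0 0 0 0"}}

```text
clock: 16.38
eef_pos: [0.6814, 0.243, 0.1078]
tool_rot: [-3.141, -0.0, 2.373]
contact_force: [0.6, 0.1, -1.7]
grip_width: 0.0083
grasp_force: 80.9
```

>>> {"op": "drive_tool", "data": {"targets": "0 0 0 0 0 0; 0 0 0 0 0 0; 0 0 0 0 0 0; 0 0 0 0 0 0", "jaw": 0.5}}

```text
clock: 16.88
eef_pos: [0.6815, 0.2431, 0.1081]
tool_rot: [3.141, 0.0, 2.373]
contact_force: [-0.5, -0.4, 0.6]
grip_width: 0.0427
grasp_force: 0.0
```

>>> {"op": "drive_tool", "data": {"targets": "0 0 -0.4 0 0 0; 0 0 -0.8 0 0 0; 0 0 -0.8 0 0 0"}}

```text
clock: 17.25
eef_pos: [0.6812, 0.243, 0.2293]
tool_rot: [-3.141, -0.0, 2.373]
contact_force: [1.0, 1.1, 0.6]
grip_width: 0.0431
grasp_force: 0.0
```

```bash
python3 - <<'E'
from h import *
c={n:imaging.calibration(n) for n in("scene","top")}
I={n:imaging.snapshot(n) for n in c}
cv2.imwrite("pics/top3.png",I["top"]);cv2.imwrite("pics/scene3.png",I["scene"])
for n in c: print("M",n,fitpot("M",[(I[n],c[n])],(.6444,.2039),.035))
for n in c: print("S",n,fitpot("S",[(I[n],c[n])],(.427,-.252)))
e=ear((.4275,-.252),"S",159); print(e)
plan([(.5,.0,.22,-180),(*e,.2,-111,.057),])
E
```

```text
M scene (array([0.61417431, 0.22097017]), np.float64(0.8182877111240536))
M top (array([0.64412672, 0.20627579]), np.float64(0.6251154201292706))
S scene (array([ 0.427, -0.252]), np.float64(0.08477119279819956))
S top (array([ 0.42881566, -0.25077034]), np.float64(0.06743185078909608))
[ 0.38735604 -0.23659018]
-0.105 -0.84 0.034 0 0 -0.041; 0.004 -0.846 0.034 0 0.001 -0.041; 0.113 -0.838 0.035 0 0 -0.041; 0.219 -0.817 0.034 0.001 0.001 -0.041; 0.322 -0.782 0.038 0 0 -0.04; 0.419 -0.736 0.038 0.001 0.001 -0.041 |; 0.269 -0.563 0.048 0 0 -0.055; 0.361 -0.508 0.049 0 0 -0.055
0.444 -0.439 0.048 0 0 -0.055; 0.512 -0.356 0.049 0 0 -0.055; 0.566 -0.263 0.048 0 0 -0.054; 0.602 -0.163 0.049 0 0 -0.055; 0.621 -0.057 0.048 0 0 -0.054 |
```

```bash
python3 - <<'E'
from h import *
e=ear((.4275,-.252),"S",159)
plan([(.5,.0,.22,110),(*e,.2,69,.057),])
E
```

```text
-0.105 -0.84 0.034 0 0 0.024; -0.168 -0.829 0.034 0.001 0 0.024; -0.229 -0.814 0.037 0 0 0.024; -0.29 -0.795 0.037 0.001 0 0.024; -0.349 -0.77 0.039 0 0 0.024; -0.407 -0.742 0.04 0.001 0.001 0.024 |; -0.612 -0.623 0.067 0 0 0.046; -0.696 -0.528 0.066 0 0 0.045
-0.763 -0.425 0.067 0 0 0.046; -0.816 -0.311 0.066 0 0 0.045; -0.852 -0.192 0.067 0 0 0.046 |
```

>>> {"op": "drive_tool", "data": {"targets": "-0.105 -0.84 0.034 0 0 0.024; -0.168 -0.829 0.034 0 0 0.024; -0.229 -0.814 0.037 0 0 0.024; -0.29 -0.795 0.037 0 0 0.024; -0.349 -0.77 0.039 0 0 0.024; -0.407 -0.742 0.04 0 0 0.024; -0.612 -0.623 0.067 0 0 0.046; -0.696 -0.528 0.066 0 0 0.045"}}

```text
clock: 18.35
eef_pos: [0.4524, -0.0962, 0.2067]
tool_rot: [3.141, 0.0, 1.63]
contact_force: [0.8, -0.3, 0.6]
grip_width: 0.0429
grasp_force: 0.0
```

>>> {"op": "drive_tool", "data": {"targets": "-0.763 -0.425 0.067 0 0 0.046; -0.816 -0.311 0.066 0 0 0.045; -0.852 -0.192 0.067 0 0 0.046; 0 0 0 0 0 0; 0 0 0 0 0 0"}}

```text
clock: 18.98
eef_pos: [0.3857, -0.2368, 0.1947]
tool_rot: [-3.142, -0.0, 1.204]
contact_force: [-0.3, -0.1, 0.3]
grip_width: 0.043
grasp_force: 0.0
```

```bash
python3 - <<'E'
from h import *
c=imaging.calibration("wrist"); s=monitor.sense(); w=imaging.snapshot("wrist")
print(s["eef_pos"],np.degrees(s["tool_rot"]))
x,f=fitpot("S",[(w,c)],(.4275,-.252)); print(x,f)
xy=x if f<.2 else (.4275,-.252)
o=body(*xy,0,np.radians(159),np.r_[ring(46,72),box(38,48,-14,14,104,104)])
u=[100,0]; 
overlay(w,c,o,(255,0,255)); t=imaging.snapshot("top"); ct=imaging.calibration("top"); sc=imaging.snapshot("scene")
cv2.imwrite("pics/top4.png",t); cv2.imwrite("pics/scene4.png",sc)
a=cv2.resize(t[110:200,200:290],(400,400),interpolation=cv2.INTER_CUBIC)
cv2.imwrite("pics/w3.png",np.hstack([cv2.resize(w,(400,400),interpolation=cv2.INTER_AREA) if 0 else w[0:400,150:550],a]))
for n,im in(("top",t),("scene",sc)):
    cc=imaging.calibration(n); print(n,fitpot("M",[(im,cc)],(.6444,.2039),.035))
E
```

```text
[ 0.38567466 -0.23684853  0.19470349] [-1.79996471e+02 -1.78312643e-02  6.89958235e+01]
[ 0.42868025 -0.2520801 ] 0.07296096777242222
top (array([0.644251  , 0.20843701]), np.float64(0.34162062615101285))
scene (array([0.61024185, 0.23472669]), np.float64(0.6277842907385698))
```

View pics/w3.png

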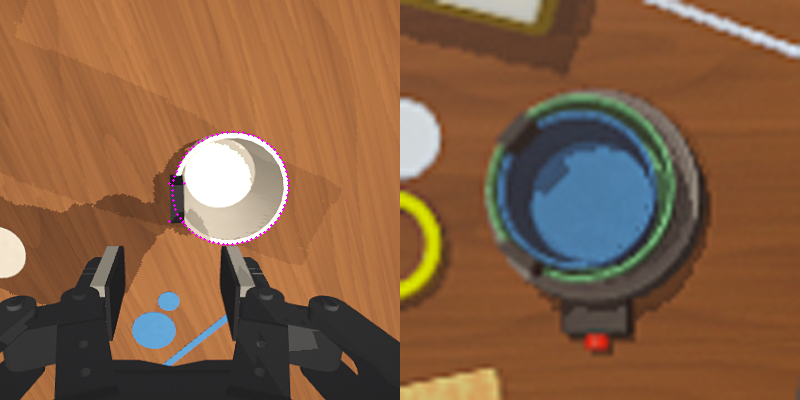

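The wrist overlay fits the white pot's rim, with the ear between the fingers. The right crop shows the blue pot nested in the green one, ears at upper left and lower left.

```bash
python3 - <<'E'
from h import *
c=imaging.calibration("wrist")
e=ear((.4285,-.252),"S",159); print(e, (proj(c,body(.4285,-.252,0,np.radians(159),box(38,48,-14,14,104,104)[::2]))-[150,0]).round())
a=plan([(*e,.17,69),(*e,.079,69,.035)])
print('after')
f=ear((.6442,.2047),"S",225); print(f)
# lift to .25, carry
p=(np.r_[e,.235],R.from_euler("z",69,degrees=True)*R.from_euler("x",180,degrees=True))
plan([(.5,-.05,.24,100,.045),(*f,.24,135,.045),(*f,.205,135,.03)],cur=p)
E
```

```text
[ 0.38835604 -0.23659018] [[183. 184.]
 [183. 222.]
 [169. 184.]
 [169. 222.]]
0.004 0.036 0.415 0 0 0.001 |; 0 0 0.505 0 0 0; 0 0 0.506 0 0 0; 0 -0.001 0.505 0 0 0 |
after
[0.61379441 0.17429441]
0.714 0.125 -0.017 0 0 -0.034; 0.697 0.2 -0.017 0 0 -0.035; 0.67 0.275 -0.016 0 0 -0.034; 0.638 0.345 -0.017 0 0 -0.035; 0.595 0.413 -0.016 0 0 -0.034 |; 0.559 0.419 0 0 0 -0.032; 0.514 0.473 0 0 0 -0.033; 0.463 0.524 0 0 0 -0.032
0.407 0.567 0 0 0 -0.033; 0.347 0.607 0 0 0 -0.032; 0.284 0.638 0 0 0 -0.033 |; 0 0 0.291 0 0 0; 0 0 0.292 0 0 0 |
```

>>> {"op": "drive_tool", "data": {"targets": "0 0.03 0.415 0 0 0.001; 0 0 0.505 0 0 0; 0 0 0.505 0 0 0; 0 0 0.505 0 0 0; 0 0 0 0 0 0; 0 0 0 0 0 0"}}

```text
clock: 19.88
eef_pos: [0.3882, -0.2375, 0.08]
tool_rot: [3.141, 0.0, 1.202]
contact_force: [-0.2, -0.2, 0.1]
grip_width: 0.0427
grasp_force: 0.0
```

>>> {"op": "drive_tool", "data": {"targets": "0 0 0 0 0 0; 0 0 0 0 0 0; 0 0 0 0 0 0; 0 0 0 0 0 0; 0 0 0 0 0 0", "jaw": 1}}

```text
clock: 20.5
eef_pos: [0.3883, -0.238, 0.0802]
tool_rot: [3.139, 0.0, 1.201]
contact_force: [0.2, 1.7, 6.6]
grip_width: 0.0086
grasp_force: 78.4
```

>>> {"op": "drive_tool", "data": {"targets": "0 0 -0.3 0 0 0; 0 0 -0.5 0 0 0; 0 0 -0.6 0 0 0; 0 0 -0.6 0 0 0; 0 0 -0.5 0 0 0; 0 0 -0.1 0 0 0; 0 0 0 0 0 0"}}

```text
clock: 21.38
eef_pos: [0.3873, -0.2375, 0.2346]
tool_rot: [-3.142, -0.0, 1.201]
contact_force: [-0.8, 0.5, -1.9]
grip_width: 0.0086
grasp_force: 78.1
```

>>> {"op": "drive_tool", "data": {"targets": "0.714 0.125 -0.017 0 0 -0.034; 0.697 0.2 -0.017 0 0 -0.035; 0.67 0.275 -0.016 0 0 -0.034; 0.638 0.345 -0.017 0 0 -0.035; 0.595 0.413 -0.016 0 0 -0.034; 0.559 0.419 0 0 0 -0.032; 0.514 0.473 0 0 0 -0.033; 0.463 0.524 0 0 0 -0.032"}}

```text
clock: 22.38
eef_pos: [0.557, 0.0619, 0.2382]
tool_rot: [-3.139, -0.001, 2.05]
contact_force: [0.8, -0.6, -1.2]
grip_width: 0.0085
grasp_force: 78.0
```

>>> {"op": "drive_tool", "data": {"targets": "0.407 0.567 0 0 0 -0.033; 0.347 0.607 0 0 0 -0.032; 0.284 0.638 0 0 0 -0.033; 0 0 0.29 0 0 0; 0 0 0.29 0 0 0; 0 0 0 0 0 0; 0 0 0 0 0 0"}}

```text
clock: 23.25
eef_pos: [0.6142, 0.1724, 0.205]
tool_rot: [-3.141, -0.0, 2.354]
contact_force: [0.5, 1.1, -0.3]
grip_width: 0.0084
grasp_force: 78.3
```

```bash
python3 - <<'E'
from h import *
s=monitor.sense(); print(s["eef_pos"],np.degrees(s["tool_rot"]),s["grip_width"])
c={n:imaging.calibration(n) for n in("scene","top")}
I={n:imaging.snapshot(n) for n in c}
x=s["eef_pos"][:2]-ear((0,0),"S",np.degrees(s["tool_rot"][2])+90); print("S",x)
z=s["eef_pos"][2]-.0805
for n in c: print(n,fitpot("S",[(I[n],c[n])],x,z))
ims=[]
for n in c:
    u=proj(c[n],[[.6436,.2045,.1]])[0].astype(int)-[50,50]
    im=cv2.resize(I[n][u[1]:u[1]+100,u[0]:u[0]+100],None,fx=4,fy=4,interpolation=cv2.INTER_CUBIC)
    for r,xy,h,col in((57,(.6442,.2047),.101,(255,0,255)),(46,x,z+.072,(0,255,255))):
        overlay(im,c[n],np.c_[ring(r,0)[:,:2]+xy,np.full(72,h)],col,4,u)
    ims.append(im)
cv2.imwrite("pics/m2.png",np.hstack(ims))
plan([(*ear((.6442,.2047),"S",225),.1205,135,.015)])
E
```

```text
[0.61420835 0.17240951 0.20499248] [-1.79969979e+02 -1.93523227e-02  1.34862245e+02] 0.008442223963431946
S [0.64468696 0.20274191]
scene (array([0.64432352, 0.20400366]), np.float64(0.1367574257425742))
top (array([0.63743037, 0.21937956]), np.float64(0.3226950354609929))
0.005 0.002 0.237 0 0 0; 0.005 0.002 0.237 0 0 0; 0.005 0.002 0.237 0 0 0; 0.005 0.002 0.236 0 0 0; 0.006 0.003 0.237 0 0 0; 0.005 0.002 0.236 0 0 -0.001 |
```

View pics/m2.png

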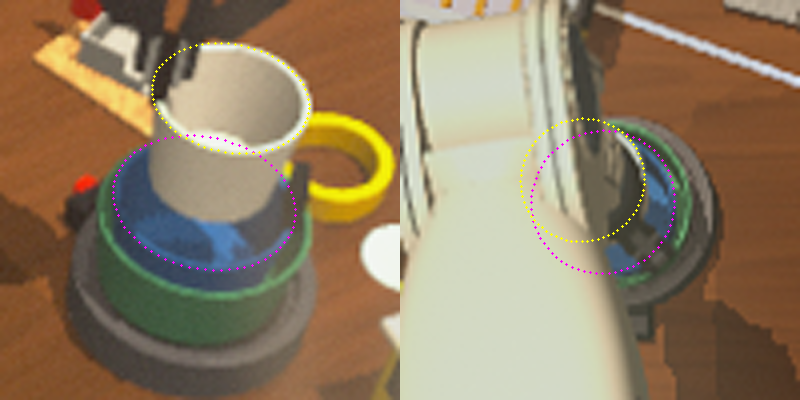

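The white pot is centred above the blue one, and the overlays match. Lowering.

>>> {"op": "drive_tool", "data": {"targets": "0.005 0.002 0.237 0 0 0; 0.005 0.002 0.237 0 0 0; 0.005 0.002 0.237 0 0 0; 0.005 0.002 0.236 0 0 0; 0.006 0.003 0.237 0 0 0; 0.005 0.002 0.24 0 0 0; 0 0 0 0 0 0; 0 0 0 0 0 0"}}

```text
clock: 24.35
eef_pos: [0.6136, 0.1744, 0.1196]
tool_rot: [3.141, 0.0, 2.354]
contact_force: [-0.8, 0.2, -0.1]
grip_width: 0.0085
grasp_force: 81.0
```

>>> {"op": "drive_tool", "data": {"targets": "0 0 0 0 0 0; 0 0 0 0 0 0; 0 0 0 0 0 0; 0 0 0 0 0 0", "jaw": 0.5}}

```text
clock: 24.85
eef_pos: [0.6135, 0.1744, 0.1197]
tool_rot: [-3.142, 0.0, 2.354]
contact_force: [0.5, -0.2, 0.6]
grip_width: 0.0427
grasp_force: 0.0
```

>>> {"op": "drive_tool", "data": {"targets": "0 0 -0.4 0 0 0; 0 0 -0.8 0 0 0; 0 0 -0.8 0 0 0"}}

```text
clock: 25.22
eef_pos: [0.6133, 0.1744, 0.241]
tool_rot: [-3.141, -0.0, 2.354]
contact_force: [1.4, -0.0, 0.5]
grip_width: 0.0431
grasp_force: 0.0
```

```bash
python3 - <<'E'
from h import *
# scoop pose hypothesis
h=np.array([.4095,.305]); l=np.array([.4788,.3259]); d=l-h; print(np.degrees(np.arctan2(d[1],d[0])))
c=imaging.calibration("top"); B=cv2.imread("pics/top0.png"); hs=cv2.cvtColor(B,cv2.COLOR_BGR2HSV)
cs=imaging.calibration("scene"); B2=cv2.imread("pics/scene0.png")
def sil(c,p):
    x,y,a=p; hulls=[]
    bowl=np.r_[box(-32,32,-27.5,27.5,0,2.5),box(-32,-29,-27.5,27.5,0,28),box(-32,20,-27.5,27.5,0,12)]
    return body(x,y,.006,a,bowl),body(x,y,.006,a,box(-56,-32,-7,7,20,105))
def red(im):
    h=cv2.cvtColor(im,cv2.COLOR_BGR2HSV); return cv2.inRange(h,(0,140,60),(7,255,255))|cv2.inRange(h,(172,140,60),(179,255,255))
def grey(im):
    h=cv2.cvtColor(im,cv2.COLOR_BGR2HSV); return cv2.inRange(h,(0,0,60),(179,70,255))
ms=[]
for im,cc in((B,c),(B2,cs)):
    u=proj(cc,[[.44,.315,.04]])[0].astype(int); w=np.zeros(im.shape[:2],np.uint8); cv2.circle(w,tuple(int(v) for v in u),30,255,-1); ms.append((red(im)&w,grey(im)&w,cc))
def cost(p):
    t=0
    for r,g,cc in ms:
        for m,pts in zip((g,r),sil(cc,p)):
            a=np.zeros(m.shape,np.uint8); cv2.fillConvexPoly(a,cv2.convexHull((proj(cc,pts)*16).astype(np.int32)),255,shift=4)
            t+=1-np.count_nonzero(a&m)/max(1,np.count_nonzero(a|m))
    return t/4
from scipy.optimize import minimize
x0=np.array([.45,.317,.26]); s=minimize(cost,x0,method="Nelder-Mead",options=dict(initial_simplex=np.array([x0,x0+[.01,0,0],x0+[0,.01,0],x0+[0,0,.15]]),xatol=2e-4))
x,y,a=s.x; print(s.x,np.degrees(a),s.fun)
g=body(x,y,.006,a,[[-.044,0,.085]])[0]; print("grip",g)
yaw=np.degrees(a)
for Y in(yaw,yaw+180): print("q6",35+180-Y)
plan([(.52,.24,.24,90),(*g[:2],.2,yaw,.057)])
E
```

```text
16.782644145270723
[0.4485717  0.32497658 0.33768665] 19.34801969161122 0.2397718320054449
grip [0.40705666 0.31039915 0.091     ]
q6 195.65198030838877
q6 15.651980308388772
0.374 -0.066 0.003 0 0 0.05; 0.36 -0.124 0.003 0 0 0.05; 0.336 -0.178 0.004 0 0 0.05; 0.303 -0.229 0.003 0 0 0.05; 0.264 -0.273 0.004 0 0 0.049 |; 0.147 -0.235 0.083 0 0 0.049; 0.109 -0.255 0.083 0 0 0.049; 0.069 -0.269 0.083 0 0 0.049
0.027 -0.276 0.084 0 0 0.049; -0.016 -0.277 0.083 0 0 0.049; -0.058 -0.271 0.084 0 0 0.049; -0.099 -0.259 0.083 0 0 0.049; -0.138 -0.24 0.084 0 0 0.05 |
```

```bash
python3 - <<'E'
from h import *
plan([(.52,.24,.24,165),(.408,.308,.2,197,.057)])
E
```

```text
0.468 -0.082 0.004 0 0 -0.042; 0.475 -0.02 0.004 0 0 -0.042; 0.473 0.042 0.004 0 0 -0.042; 0.464 0.104 0.005 0 0 -0.041 |; 0.524 0.152 0.167 0 0 -0.045; 0.497 0.225 0.167 0 0 -0.044; 0.462 0.291 0.166 0 0 -0.045; 0.416 0.354 0.167 0 0 -0.044 |
```

>>> {"op": "drive_tool", "data": {"targets": "0.468 -0.082 0.004 0 0 -0.042; 0.475 -0.02 0.004 0 0 -0.042; 0.473 0.042 0.004 0 0 -0.042; 0.464 0.104 0.005 0 0 -0.041; 0.524 0.152 0.167 0 0 -0.045; 0.497 0.225 0.167 0 0 -0.044; 0.462 0.291 0.166 0 0 -0.045; 0.416 0.354 0.167 0 0 -0.044"}}

```text
clock: 26.22
eef_pos: [0.4073, 0.3086, 0.1985]
tool_rot: [3.141, 0.0, -2.841]
contact_force: [-0.3, -0.8, -0.5]
grip_width: 0.0427
grasp_force: 0.0
```

>>> {"op": "drive_tool", "data": {"targets": "0 0 0 0 0 0; 0 0 0 0 0 0"}}

```text
clock: 26.48
eef_pos: [0.4087, 0.3081, 0.1991]
tool_rot: [-3.142, 0.001, -2.847]
contact_force: [-0.8, 0.3, 0.0]
grip_width: 0.0426
grasp_force: 0.0
```

```bash
cat >> h.py <<'E'
def red(im):
    h=cv2.cvtColor(im,cv2.COLOR_BGR2HSV); return cv2.inRange(h,(0,130,40),(7,255,255))|cv2.inRange(h,(172,130,40),(179,255,255))
def biggest(m):
    n,l,st,ce=cv2.connectedComponentsWithStats(m); i=1+np.argmax(st[1:,4]); return (l==i).astype(np.uint8),st[i],ce[i]
E
python3 - <<'E'
from h import *
c=imaging.calibration("wrist"); s=monitor.sense(); w=imaging.snapshot("wrist"); cv2.imwrite("pics/w4.png",w)
print(s["eef_pos"],np.degrees(s["tool_rot"]))
m,st,ce=biggest(red(w)); print(st,ce,cv2.minAreaRect(np.argwhere(m)[:,::-1].astype(np.int32)))
b=body(.4486,.325,.006,np.radians(17),box(-56,-32,-7,7,105,105)[::2]); print(proj(c,b).round(0).tolist())
b=body(.4486,.325,.006,np.radians(17),box(-32,32,-27.5,27.5,0,0)[::2]); print(proj(c,b).round(0).tolist())
cv2.imwrite("pics/v.png",w)
E
```

```text
[0.40873164 0.30807525 0.19908125] [-1.79995039e+02  4.92751388e-02 -1.63099698e+02]
[ 457    0   48   32 1272] [479.98977987  13.37342767] ((480.5, 15.5), (31.0, 47.0), 90.0)
[[318.0, 188.0], [338.0, 188.0], [318.0, 221.0], [338.0, 221.0]]
[[299.0, 185.0], [354.0, 185.0], [300.0, 244.0], [353.0, 244.0]]
```

View pics/v.png

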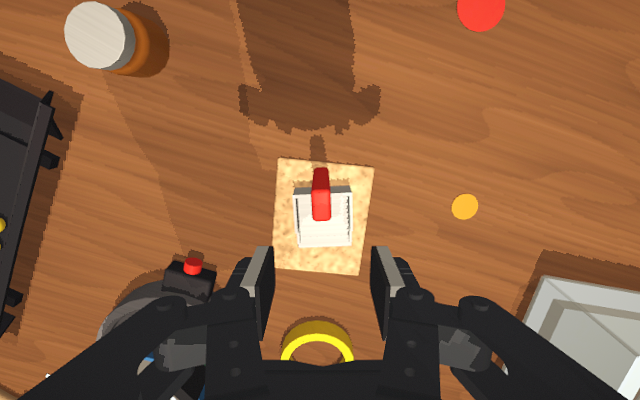

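The wrist view shows the handle top at about (321,204), the bowl's lip edge from (300,247) to (353,245), and the pad around it.

```bash
python3 - <<'E'
from h import *
c=imaging.calibration("wrist")
hsv=red(cv2.imread("pics/w4.png")); m=hsv.copy(); m[:150]=0; m[235:]=0; m[:,:280]=0; m[:,360:]=0
ys,xs=np.nonzero(m); print("red box",xs.min(),xs.max(),ys.min(),ys.max())
for y in range(166,226,6): r=np.nonzero(m[y])[0]; print(y,(r.min(),r.max()) if len(r) else None,end=" ")
H=unproj(c,[(321.5,204)],.111)[0]; L=unproj(c,[(300,247),(353,245),(326.5,246)],.0085); d=L[2]-H; print(H,L,np.degrees(np.arctan2(d[1],d[0])),np.linalg.norm(d[:2]))
P=unproj(c,[(278,157),(374,167),(360,275),(272,266)],.006); print("pad",P.mean(0),P)
for a in(12,14,16,18):
    x=H[:2]+.044*np.array([np.cos(np.radians(a)),np.sin(np.radians(a))])
    print(a,x,proj(c,body(*x,.006,np.radians(a),np.r_[box(-56,-32,-7,7,105,105)[::2],box(32,32,-27.5,27.5,1,1)[::2][:2],box(-32,-32,-27.5,27.5,28,28)[::2][:2]])).round().tolist())
E
```

```text
red box 311 330 167 220
166 None 172 (np.int64(314), np.int64(327)) 178 (np.int64(313), np.int64(328)) 184 (np.int64(312), np.int64(329)) 190 (np.int64(311), np.int64(329)) 196 (np.int64(311), np.int64(329)) 202 (np.int64(312), np.int64(330)) 208 (np.int64(312), np.int64(330)) 214 (np.int64(312), np.int64(330)) 220 (np.int64(315), np.int64(327)) [0.40791263 0.307523   0.111     ] [[0.48947337 0.30850727 0.0085    ]
 [0.47132666 0.36073499 0.0085    ]
 [0.48037891 0.33463749 0.0085    ]] 20.514186462261648 0.07737284089769556
pad [0.45421466 0.3207054  0.006     ] [[0.40520953 0.26223873 0.006     ]
 [0.38748154 0.35502584 0.006     ]
 [0.50353604 0.37959823 0.006     ]
 [0.52063154 0.2859588  0.006     ]]
12 [0.45095113 0.31667112] [[313.0, 186.0], [333.0, 188.0], [310.0, 219.0], [330.0, 221.0], [289.0, 242.0], [342.0, 246.0], [291.0, 189.0], [350.0, 194.0]]
14 [0.45060564 0.31816757] [[312.0, 187.0], [333.0, 188.0], [311.0, 220.0], [331.0, 221.0], [292.0, 243.0], [344.0, 245.0], [291.0, 190.0], [351.0, 193.0]]
16 [0.45020815 0.31965105] [[312.0, 187.0], [332.0, 187.0], [311.0, 220.0], [331.0, 220.0], [294.0, 244.0], [347.0, 245.0], [292.0, 191.0], [351.0, 192.0]]
18 [0.44975912 0.32111975] [[311.0, 187.0], [331.0, 187.0], [312.0, 220.0], [332.0, 220.0], [297.0, 245.0], [350.0, 244.0], [292.0, 193.0], [352.0, 191.0]]
```

```bash
python3 - <<'E'
from h import *
from scipy.optimize import minimize
c={n:imaging.calibration(n) for n in("top","scene")}
V=[]
for n in c:
    im=cv2.imread(f"pics/{n}0.png"); h=cv2.cvtColor(im,cv2.COLOR_BGR2HSV)
    m=((h[...,2]<75)|cv2.inRange(h,(22,150,100),(34,255,255)).astype(bool)).astype(np.uint8)*255
    m=((h[...,2]<75)&(im[...,2].astype(int)-im[...,0]<28)).astype(np.uint8)*255
    w=np.zeros_like(m); cv2.fillConvexPoly(w,cv2.convexHull(proj(c[n],body(.5506,-.0268,.03,np.radians(-9.7),box(-175,175,-72,72,0,20))).astype(np.int32)),255)
    m=cv2.morphologyEx(m&w,cv2.MORPH_CLOSE,np.ones((15,15))); m,st,ce=biggest(m); print(n,st); V.append((n,m*255)); cv2.imwrite(f"pics/tm_{n}.png",m*255)
def pts(p): return body(p[0],p[1],0,p[2],np.r_[box(-157,157,-54,54,47,47),box(-115,115,-30,30,2,2)])
def cost(p,V):
    t=0
    for n,m in V:
        a=np.zeros_like(m); cv2.fillConvexPoly(a,cv2.convexHull((proj(c[n],pts(p))*16).astype(np.int32)),255,shift=4); t+=1-np.count_nonzero(a&m)/np.count_nonzero(a|m)
    return t/len(V)
x0=np.array([.5506,-.0268,-.169])
for W in(V[:1],V[1:],V):
    s=minimize(cost,x0,args=(W,),method="Nelder-Mead",options=dict(initial_simplex=np.array([x0,x0+[.01,0,0],x0+[0,.01,0],x0+[0,0,.08]]),xatol=1e-4)); print(s.x,np.degrees(s.x[2]),s.fun)
plan([(.4079,.3075,.15,-160.5),(.4079,.3075,.072,-160.5,.03)])
E
```

```text
top [ 288  132   50  100 2958]
scene [ 289  172   94  109 5112]
[ 0.55308229 -0.02329426 -0.1778352 ] -10.189206500473336 0.13509501187648454
[ 0.55897815 -0.03240217 -0.17414536] -9.97779408727103 0.1571678661738961
[ 0.55422658 -0.02405968 -0.18489332] -10.593606707719239 0.15974060126818485
0.021 -0.002 0.817 0 0 -0.015 |; 0 0 0.433 0 0 0; 0 0 0.434 0 0 0; 0.001 0 0.433 0 0 0 |
```

>>> {"op": "drive_tool", "data": {"targets": "0.021 -0.002 0.817 0 0 -0.015; 0 0 0.433 0 0 0; 0 0 0.434 0 0 0; 0 0 0.433 0 0 0; 0 0 0 0 0 0; 0 0 0 0 0 0"}}

```text
clock: 27.28
eef_pos: [0.408, 0.3076, 0.0726]
tool_rot: [3.142, 0.001, -2.799]
contact_force: [-0.6, 0.6, 0.0]
grip_width: 0.0427
grasp_force: 0.0
```

>>> {"op": "drive_tool", "data": {"targets": "0 0 0 0 0 0; 0 0 0 0 0 0; 0 0 0 0 0 0; 0 0 0 0 0 0; 0 0 0 0 0 0; 0 0 0 0 0 0", "jaw": 1, "grip_force": 120}}

```text
clock: 28.02
eef_pos: [0.4075, 0.3078, 0.0726]
tool_rot: [3.141, 0.002, -2.798]
contact_force: [-0.8, -0.3, 7.0]
grip_width: 0.0125
grasp_force: 116.9
```

>>> {"op": "drive_tool", "data": {"targets": "0 0 -0.3 0 0 0; 0 0 -0.5 0 0 0; 0 0 -0.6 0 0 0; 0 0 -0.6 0 0 0; 0 0 0 0 0 0"}}

```text
clock: 28.65
eef_pos: [0.4081, 0.3082, 0.1944]
tool_rot: [3.141, 0.005, -2.798]
contact_force: [0.0, 0.0, -0.9]
grip_width: 0.0128
grasp_force: 117.0
```

```bash
python3 - <<'E'
from h import *
s=monitor.sense(); print(s["grip_width"])
# tray hover: scoop origin at tray local x=-70 -> grip at -114
t=np.radians(-10)
g=body(.552,-.0255,0,t,[[-.114,0,0]])[0]; print(g)
plan([(.42,.12,.23,-175),(*g[:2],.25,170,.05)])
E
```

```text
0.01282239423691126
[ 0.43973192 -0.00570411  0.        ]
0.217 -0.755 -0.15 0 0 0.02; 0.169 -0.767 -0.15 0 0.001 0.021; 0.118 -0.777 -0.15 0 0 0.02; 0.069 -0.782 -0.149 0 0 0.021 |; -0.049 -0.705 -0.112 0 0 0.028; -0.111 -0.698 -0.112 0 0 0.027; -0.17 -0.686 -0.112 0.001 0 0.028 |
```

>>> {"op": "drive_tool", "data": {"targets": "0.217 -0.755 -0.15 0 0 0.02; 0.169 -0.767 -0.15 0 0 0.021; 0.118 -0.777 -0.15 0 0 0.02; 0.069 -0.782 -0.149 0 0 0.021; -0.049 -0.705 -0.112 0 0 0.028; -0.111 -0.698 -0.112 0 0 0.027; -0.17 -0.686 -0.112 0 0 0.028; 0 0 0 0 0 0"}}

```text
clock: 29.65
eef_pos: [0.439, -0.0084, 0.2472]
tool_rot: [-3.141, -0.001, 2.962]
contact_force: [-0.1, 0.3, -1.3]
grip_width: 0.0127
grasp_force: 117.4
```

>>> {"op": "drive_tool", "data": {"targets": "0 0 0 0 0 0; 0 0 0 0 0 0"}}

```text
clock: 29.9
eef_pos: [0.4384, -0.0053, 0.2474]
tool_rot: [3.141, -0.001, 2.968]
contact_force: [-1.4, -0.4, -0.7]
grip_width: 0.0125
grasp_force: 117.4
```

```bash
python3 - <<'E'
from h import *
c=imaging.calibration("wrist"); s=monitor.sense(); w=imaging.snapshot("wrist"); cv2.imwrite("pics/w5.png",w)
np.save("w5pose.npy",c["pose"]); print(s["eef_pos"],np.degrees(s["tool_rot"]))
ct=imaging.calibration("top"); t=imaging.snapshot("top"); cv2.imwrite("pics/top5.png",t)
v=w.copy(); overlay(v,c,body(.552,-.0255,0,np.radians(-10),np.r_[[[x/1000,sy*.054,.047] for x in range(-157,158,8) for sy in(1,-1)],[[x/1000,sy*.030,.005] for x in range(-115,116,8) for sy in(1,-1)]]),(255,0,255))
a=cv2.resize(t[105:205,190:290],(380,380),interpolation=cv2.INTER_CUBIC); b=cv2.resize(v,(608,380),interpolation=cv2.INTER_AREA)[:,100:520]
cv2.imwrite("pics/v5.png",np.hstack([b,a]))
E
```

```text
[ 0.43841357 -0.00533441  0.24738014] [ 1.79990239e+02 -4.58490323e-02  1.70071786e+02]
```

View pics/v5.png

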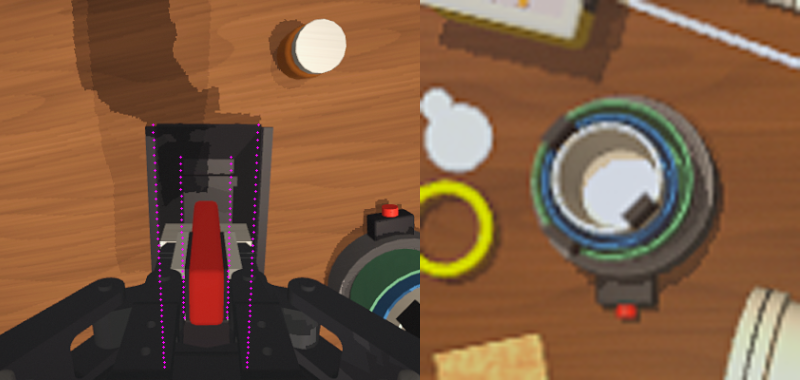

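The wrist view shows the tray's near end at the predicted place, off by about 1–2 px sideways. The right crop shows the three pots nested concentrically.

```bash
python3 - <<'E'
from h import *
im=cv2.imread("pics/w5.png"); g=cv2.GaussianBlur(im,(1,5),0).astype(int).sum(2)//3
for y in(150,170,180,195,210): print(y,[f"{x}:{g[y,x]}" for x in range(248,400,3)])
c=imaging.calibration("wrist")
P=lambda l: body(.552,-.0255,0,np.radians(-10),l)
for X in(-.150,-.14,-.13,-.115,-.1,-.08): print(X,proj(c,P([[X,.054,.047],[X,-.054,.047],[X,.03,.005],[X,-.03,.005]])).round().tolist())
E
```

```text
150 ['248:101', '251:100', '254:99', '257:97', '260:63', '263:64', '266:65', '269:40', '272:35', '275:35', '278:33', '281:25', '284:27', '287:27', '290:26', '293:24', '296:25', '299:24', '302:24', '305:24', '308:26', '311:26', '314:25', '317:26', '320:35', '323:29', '326:42', '329:42', '332:41', '335:42', '338:42', '341:42', '344:43', '347:42', '350:42', '353:41', '356:42', '359:43', '362:41', '365:40', '368:33', '371:33', '374:33', '377:32', '380:44', '383:95', '386:92', '389:91', '392:103', '395:105', '398:106']
170 ['248:95', '251:95', '254:95', '257:96', '260:61', '263:63', '266:65', '269:46', '272:24', '275:24', '278:25', '281:25', '284:24', '287:24', '290:25', '293:24', '296:25', '299:32', '302:32', '305:33', '308:33', '311:32', '314:44', '317:44', '320:44', '323:65', '326:90', '329:89', '332:90', '335:90', '338:91', '341:91', '344:91', '347:92', '350:89', '353:33', '356:34', '359:34', '362:32', '365:33', '368:34', '371:34', '374:34', '377:31', '380:50', '383:90', '386:90', '389:90', '392:112', '395:112', '398:112']
180 ['248:97', '251:96', '254:97', '257:98', '260:64', '263:63
[... 1223 characters left out ...]
 '320:72', '323:72', '326:72', '329:73', '332:74', '335:74', '338:75', '341:75', '344:75', '347:78', '350:58', '353:32', '356:33', '359:33', '362:34', '365:33', '368:33', '371:34', '374:34', '377:43', '380:86', '383:85', '386:85', '389:109', '392:108', '395:109', '398:109']
-0.15 [[377.0, 138.0], [267.0, 138.0], [349.0, 134.0], [295.0, 134.0]]
-0.14 [[376.0, 148.0], [267.0, 148.0], [349.0, 143.0], [295.0, 143.0]]
-0.13 [[376.0, 158.0], [268.0, 158.0], [349.0, 152.0], [295.0, 152.0]]
-0.115 [[375.0, 173.0], [268.0, 173.0], [349.0, 165.0], [295.0, 165.0]]
-0.1 [[375.0, 187.0], [269.0, 187.0], [348.0, 178.0], [296.0, 178.0]]
-0.08 [[374.0, 206.0], [270.0, 206.0], [348.0, 195.0], [296.0, 195.0]]
```

```bash
cat >> h.py <<'E'
TR=(.5525,-.0228,-10.0)
def scoop(ref,pt,yaw,down=0,off=(-.044,0,.0666)):
    """tool pose so that scoop-frame point ref is at world pt; yaw deg of lip, down = lip-down tilt deg"""
    Q=R.from_euler("z",yaw,degrees=True)*R.from_euler("y",down,degrees=True)
    return (*(np.array(pt)+Q.apply(np.array(off)-ref)),Q*R.from_euler("y",180,degrees=True))
LIP=np.array([.032,0,0.]); ORG=np.zeros(3)
def trw(x,y,z,t=TR): return body(t[0],t[1],0,np.radians(t[2]),[[x,y,z]])[0]
def nuggets(n="top",show=True):
    c=imaging.calibration(n); im=imaging.snapshot(n); h=cv2.cvtColor(im,cv2.COLOR_BGR2HSV); m=cv2.inRange(h,(22,130,90),(34,255,255))
    w=np.zeros_like(m); 
    return im,m,c
E
python3 - <<'E'
from h import *
T0=imaging.calibration("top")
for u in [(361,82),(382,86),(358,104),(379,107),(352,127),(374,130),(348,149),(371,151)]:
    p=unproj(T0,(180+u[0]/2.7,125+u[1]/2.7),.018)[0]; print((R.from_euler("z",10,degrees=True).apply(p-[TR[0],TR[1],0])*1000).round()[:2],end=" ")
print()
w=[scoop(LIP,trw(-.030,0,.10),-10),scoop(LIP,trw(-.030,0,.012),-10)+(.04,),scoop(LIP,trw(-.030,0,.0055),-10)]
plan(w)
E
```

```text
[89. 11.] [ 88. -15.] [61. 10.] [ 62. -16.] [32. 13.] [ 33. -14.] [ 5. 13.] [  7. -15.] 
-0.077 0.021 0.675 0 0 0; -0.078 0.022 0.675 0 0 0 |; 0 0 0.489 0 0 0; 0 0 0.489 0 0 0; 0 0 0.489 0 0 0 |; 0 0 0.108 0 0 0 |
```

>>> {"op": "drive_tool", "data": {"targets": "-0.077 0.021 0.675 0 0 0; -0.078 0.022 0.675 0 0 0; 0 0 0.489 0 0 0; 0 0 0.489 0 0 0; 0 0 0.489 0 0 0; 0 0 0 0 0 0; 0 0 0 0 0 0"}}

```text
clock: 30.88
eef_pos: [0.4489, -0.0051, 0.0797]
tool_rot: [-3.142, 0.001, 2.967]
contact_force: [0.5, -0.0, -0.9]
grip_width: 0.0128
grasp_force: 117.4
```

>>> {"op": "drive_tool", "data": {"targets": "0 0 0.08 0 0 0; 0 0 0 0 0 0; 0 0 0 0 0 0"}}

```text
clock: 31.25
eef_pos: [0.4485, -0.0053, 0.0743]
tool_rot: [-3.142, 0.001, 2.967]
contact_force: [0.3, 0.3, -1.1]
grip_width: 0.0128
grasp_force: 117.4
```

```bash
python3 - <<'E'
from h import *
s=monitor.sense(); print(s["eef_pos"],np.degrees(s["tool_rot"]),s["contact_force"],s["moment"])
Q=R.from_euler("xyz",s["tool_rot"]); o=s["eef_pos"]-(Q*R.from_euler("y",180,degrees=True)).apply([-.044,0,.0666])
print("org tray frame",R.from_euler("z",10,degrees=True).apply(o-[TR[0],TR[1],0])*1000)
# wrist refine of tray side edges near here
c=imaging.calibration("wrist"); im=imaging.snapshot("wrist"); g=im.astype(int).sum(2)//3; cv2.imwrite("pics/w6.png",im)
P=lambda l: body(TR[0],TR[1],0,np.radians(TR[2]),l)
for X in(-.15,-.13): print(X,proj(c,P([[X,.054,.047],[X,-.054,.047]])).round().tolist())
y=int(proj(c,P([[-.14,0,.047]]))[0,1]); print(y)
if 0<=y<400: print([f"{x}:{g[y,x]}" for x in range(180,460,4)])
E
```

```text
[ 0.44854525 -0.00533145  0.07428703] [-1.79999579e+02  3.18689412e-02  1.69971925e+02] [ 0.32118913  0.30425801 -1.09850976] [0.02471543 0.01147265 0.01220023]
org tray frame [-61.37179397  -0.87045274   7.71151261]
-0.15 [[433.0, 156.0], [214.0, 157.0]]
-0.13 [[429.0, 195.0], [218.0, 195.0]]
176
['180:153', '184:153', '188:123', '192:94', '196:58', '200:58', '204:58', '208:58', '212:51', '216:52', '220:49', '224:49', '228:49', '232:49', '236:47', '240:48', '244:50', '248:48', '252:48', '256:48', '260:48', '264:48', '268:48', '272:48', '276:48', '280:49', '284:48', '288:49', '292:49', '296:49', '300:49', '304:48', '308:47', '312:49', '316:49', '320:48', '324:49', '328:49', '332:49', '336:52', '340:55', '344:54', '348:54', '352:54', '356:55', '360:54', '364:54', '368:54', '372:54', '376:54', '380:54', '384:53', '388:54', '392:52', '396:55', '400:74', '404:62', '408:61', '412:62', '416:62', '420:62', '424:62', '428:62', '432:78', '436:106', '440:131', '444:129', '448:129', '452:127', '456:158']
```

>>> {"op": "drive_tool", "data": {"targets": "0 0 0.04 0 0 0; -0.15 0 0 0 0 0; -0.15 0 0 0 0 0; -0.15 0 0 0 0 0; -0.15 0 0 0 0 0; -0.15 0 0 0 0 0; -0.15 0 0 0 0 0; 0 0 0 0 0 0"}}

```text
clock: 32.3
eef_pos: [0.5027, -0.015, 0.0716]
tool_rot: [-3.142, 0.001, 2.966]
contact_force: [1.1, -0.6, 2.4]
grip_width: 0.0126
grasp_force: 117.9
```

```bash
cat >> h.py <<'E'
TR=(.5523,-.0238,-10.0)
def state():
    s=monitor.sense(); Q=R.from_euler("xyz",s["tool_rot"])*R.from_euler("y",180,degrees=True); o=s["eef_pos"]-Q.apply([-.044,0,.0666])
    q=lambda v:(R.from_euler("z",-TR[2],degrees=True).apply(v-[TR[0],TR[1],0])*1000).round(1)
    print("t",s["clock"],"F",s["contact_force"].round(1),"M",s["moment"].round(2),"org",q(o),"lip",q(o+Q.apply(LIP)),"zyx",Q.as_euler("ZYX",degrees=True).round(1))
def nug(n="scene",z=.017,show=True):
    c=imaging.calibration(n); im=imaging.snapshot(n); h=cv2.cvtColor(im,cv2.COLOR_BGR2HSV); m=cv2.inRange(h,(22,150,90),(34,255,255))
    k,l,st,ce=cv2.connectedComponentsWithStats(m)
    q=(R.from_euler("z",-TR[2],degrees=True).apply(unproj(c,ce,z)-[TR[0],TR[1],0])*1000).round()
    for i in range(1,k):
        if st[i,4]>8 and abs(q[i,0])<260 and -150<q[i,1]<300: print(n,"area",st[i,4],"px",ce[i].round(),"tray",q[i,:2],"world",unproj(c,ce[i],z)[0,:2].round(3))
    return im,m
E
python3 -c "
from h import *
state(); nug()"
```

```text
t 32.3 F [ 1.1 -0.6  2.4] M [-0.12 -0.47 -0.05] org [-6.3  0.   5.1] lip [25.7 -0.   5.1] zyx [-10.   -0.1  -0. ]
scene area 512 px [342. 246.] tray [70. -1.] world [ 0.622 -0.037]
```

>>> {"op": "drive_tool", "data": {"targets": "-0.13 0 0 0 0 0; -0.13 0 0 0 0 0; -0.13 0 0 0 0 0; -0.13 0 0 0 0 0; 0 0 0 0 0 0"}}

```text
clock: 32.98
eef_pos: [0.5328, -0.0203, 0.0717]
tool_rot: [-3.142, 0.0, 2.967]
contact_force: [-0.2, 0.6, 3.4]
grip_width: 0.013
grasp_force: 118.1
```

```bash
python3 -c "
from h import *
state(); im,m=nug(); cv2.imwrite('pics/sc7.png',im)
print(cv2.countNonZero(m[150:330,250:420]))
v=cv2.resize(im[185:305,290:410],(600,600),interpolation=cv2.INTER_CUBIC); cv2.imwrite('pics/v7.png',v)"
```

```text
t 32.975 F [-0.2  0.6  3.4] M [-0.07 -0.1   0.03] org [24.2  0.1  5.1] lip [56.2  0.1  5.1] zyx [-10.  -0.  -0.]
scene area 513 px [344. 249.] tray [80. -1.] world [ 0.631 -0.039]
513
```

```bash
cat >> h.py <<'E'
def ext(m,n="scene",z=.02):
    ys,xs=np.nonzero(m[150:330,250:420]); q=R.from_euler("z",-TR[2],degrees=True).apply(unproj(imaging.calibration(n),np.c_[xs+250,ys+150],z)-[TR[0],TR[1],0])*1000
    print("ext x",np.percentile(q[:,0],[1,25,50,75,99]).round(),"y",np.percentile(q[:,1],[1,50,99]).round(), np.histogram(q[:,0],np.arange(0,160,10)))
E
python3 -c "
from h import *
im,m=nug(); ext(m)"
```

```text
scene area 508 px [344. 249.] tray [80. -1.] world [ 0.631 -0.038]
ext x [ 35.  61.  84. 105. 124.] y [-26.  -1.  23.] (array([ 0,  0,  0, 29, 52, 42, 59, 50, 63, 58, 62, 67, 26,  0,  0]), array([  0,  10,  20,  30,  40,  50,  60,  70,  80,  90, 100, 110, 120,
       130, 140, 150]))
```

>>> {"op": "drive_tool", "data": {"targets": "-0.11 0 0 0 0 0; -0.11 0 0 0 0 0; -0.11 0 0 0 0 0; -0.11 0 0 0 0 0; 0 0 0 0 0 0"}}

```text
clock: 33.7
eef_pos: [0.5582, -0.0248, 0.0717]
tool_rot: [-3.141, -0.0, 2.967]
contact_force: [-2.5, -0.8, 5.6]
grip_width: 0.0126
grasp_force: 118.6
```

```bash
python3 -c "
from h import *
state(); im,m=nug(); ext(m)"
```

```text
t 33.7 F [-2.5 -0.8  5.6] M [-0.03  0.26 -0.03] org [49.9  0.   5.1] lip [81.9  0.   5.1] zyx [-10.   0.  -0.]
scene area 510 px [344. 249.] tray [81. -1.] world [ 0.632 -0.039]
ext x [ 34.  60.  85. 106. 125.] y [-27.  -1.  22.] (array([ 0,  0,  0, 29, 53, 46, 57, 46, 58, 60, 63, 68, 30,  0,  0]), array([  0,  10,  20,  30,  40,  50,  60,  70,  80,  90, 100, 110, 120,
       130, 140, 150]))
```

>>> {"op": "drive_tool", "data": {"targets": "-0.08 0 0 0 0 0; -0.08 0 0 0 0 0; -0.08 0 0 0 0 0; 0 0 0 0 0 0"}}

```text
clock: 34.25
eef_pos: [0.5721, -0.0272, 0.0717]
tool_rot: [-3.141, -0.001, 2.967]
contact_force: [-3.4, -0.5, 5.7]
grip_width: 0.0128
grasp_force: 118.8
```

```bash
python3 -c "
from h import *
state(); im,m=nug(); ext(m)
B=np.array([-.032,0,0])
b=trw(.064,0,.007)
plan([scoop(B,b,-10,-6)+(.02,),scoop(B,b,-10,-20),scoop(B,b+[0,0,.03],-10,-24)+(.02,),scoop(B,b+[0,0,.12],-10,-25)+(.03,)],dang=5)"
```

```text
t 34.25 F [-3.4 -0.5  5.7] M [0.02 0.45 0.01] org [64.  0.  5.] lip [96.  0.  5.] zyx [-10.   0.  -0.]
scene area 491 px [343. 252.] tray [88. -5.] world [ 0.638 -0.044]
ext x [ 45.  70.  91. 110. 128.] y [-34.  -7.  22.] (array([ 0,  0,  0,  0, 22, 59, 42, 58, 61, 66, 63, 66, 53,  1,  0]), array([  0,  10,  20,  30,  40,  50,  60,  70,  80,  90, 100, 110, 120,
       130, 140, 150]))
-0.209 0.008 -0.002 0 -0.017 0; -0.208 0.008 0.008 0 -0.017 0 |; 0.088 0 0.027 0 -0.026 0; 0.089 0 0.02 0 -0.026 0; 0.091 -0.001 0.012 0 -0.025 0 |; -0.047 0 -0.226 0 -0.011 0; -0.054 0 -0.225 0 -0.012 0 |; -0.198 0 -0.455 0 -0.002 0
-0.201 0 -0.454 0 -0.002 0; -0.203 0 -0.453 0 -0.001 0 |
```

```bash
python3 -c "
from h import *
B=np.array([-.032,0,0])
b=trw(.034,0,.0065)
plan([scoop(B,b,-10,-20),scoop(B,b+[0,0,.03],-10,-24)+(.02,),scoop(B,b+[0,0,.12],-10,-25)+(.03,)],dang=5)"
```

```text
0.067 0.003 0.022 0 -0.022 0; 0.069 0.003 0.018 0 -0.022 0; 0.069 0.003 0.013 0 -0.022 0; 0.07 0.003 0.008 0 -0.023 0; 0.071 0.003 0.003 0 -0.022 0 |; -0.047 0 -0.226 0 -0.011 0; -0.054 0 -0.225 0 -0.012 0 |; -0.198 0 -0.455 0 -0.002 0
-0.2 0 -0.454 0 -0.002 0; -0.204 0 -0.453 0 -0.001 0 |
```

>>> {"op": "drive_tool", "data": {"targets": "0.067 0.003 0.022 0 -0.022 0; 0.069 0.003 0.018 0 -0.022 0; 0.069 0.003 0.013 0 -0.022 0; 0.07 0.003 0.008 0 -0.023 0; 0.071 0.003 0.003 0 -0.022 0; -0.047 0 -0.226 0 -0.011 0; -0.054 0 -0.225 0 -0.012 0; 0 0 0 0 0 0"}}

```text
clock: 35.3
eef_pos: [0.5494, -0.0222, 0.0941]
tool_rot: [-3.142, 0.424, 2.967]
contact_force: [0.7, 0.3, -1.2]
grip_width: 0.013
grasp_force: 117.4
```

```bash
python3 -c "
from h import *
state(); im,m=nug(); ext(m); cv2.imwrite('pics/sc8.png',im)
im,m=nug('top'); cv2.imwrite('pics/tp8.png',im)"
```

```text
t 35.3 F [ 0.7  0.3 -1.2] M [0.06 0.58 0.04] org [64.3  1.  51.5] lip [93.5  1.  64.6] zyx [-10.  -24.3  -0. ]
scene area 247 px [342. 231.] tray [28. 18.] world [ 0.583 -0.011]
scene area 21 px [334. 244.] tray [ 56. -18.] world [ 0.605 -0.051]
scene area 72 px [351. 256.] tray [106.   7.] world [ 0.658 -0.035]
scene area 74 px [341. 260.] tray [107. -22.] world [ 0.654 -0.064]
ext x [  6.  26.  44. 104. 120.] y [-33.   8.  41.] (array([17, 47, 59, 65, 42, 30,  8,  0,  0, 22, 61, 59,  4,  0,  0]), array([  0,  10,  20,  30,  40,  50,  60,  70,  80,  90, 100, 110, 120,
       130, 140, 150]))
top area 19 px [316. 150.] tray [109.   9.] world [ 0.661 -0.034]
top area 25 px [324. 151.] tray [109. -20.] world [ 0.656 -0.062]
top area 177 px [315. 163.] tray [65.  5.] world [ 0.617 -0.03 ]
```

```bash
python3 -c "
from h import *
C=np.array([.6442,.2047,0]); s=135; d=np.array([np.cos(np.radians(s)),np.sin(np.radians(s)),0])
for n in('top','scene'):
    c=imaging.calibration(n); im=imaging.snapshot(n); print(n,fitpot('S',[(im,c)],(.6442,.2047),.04))
B=np.array([-.032,0,0]); P=trw(.034,0,.0365)
w=[scoop(B,P+[0,0,.09],-10,-25)+(.03,),scoop(LIP,np.array([.64,.0,.20]),30,-25)+(.04,),scoop(LIP,np.array([.66,.12,.20]),80,-25)+(.04,),scoop(LIP,C-.02*d+[0,0,.19],s,-25)+(.04,),scoop(LIP,C-.02*d+[0,0,.145],s,-20)+(.03,)]
print(np.linalg.norm([w[2][:2]]))
plan(w,dang=9)
"
```

```text
top (array([0.64364956, 0.20617205]), np.float64(0.2021028037383178))
scene (array([0.6515011 , 0.21070746]), np.float64(0.3261670761670762))
0.6436161633232845
-0.195 0 -0.458 0 -0.002 0; -0.198 0 -0.457 0 -0.002 0; -0.2 0.001 -0.455 0 -0.001 0 |; -0.104 -0.082 -0.122 -0.019 0 -0.04; -0.094 -0.088 -0.127 -0.019 0 -0.04; -0.083 -0.091 -0.133 -0.019 0 -0.041; -0.071 -0.092 -0.138 -0.019 0 -0.04; -0.058 -0.093 -0.143 -0.018 0 -0.041 |
-0.282 0.054 0.132 -0.02 0 -0.042; -0.286 0.008 0.134 -0.02 0 -0.042; -0.284 -0.038 0.133 -0.019 0 -0.042; -0.276 -0.083 0.129 -0.02 0 -0.042; -0.263 -0.126 0.122 -0.019 0 -0.042; -0.243 -0.166 0.113 -0.02 0 -0.041 |; -0.228 -0.156 0.133 -0.018 0 -0.04; -0.207 -0.191 0.123 -0.018 0 -0.04
-0.181 -0.222 0.111 -0.019 0 -0.039; -0.152 -0.248 0.098 -0.018 0 -0.04; -0.119 -0.271 0.083 -0.019 0 -0.039; -0.085 -0.288 0.066 -0.018 0 -0.04; -0.048 -0.299 0.049 -0.019 0 -0.039 |; 0.108 0 0.287 0 0.014 0; 0.095 0 0.291 0 0.014 0 |
```

>>> {"op": "drive_tool", "data": {"targets": "-0.195 0 -0.458 0 -0.002 0; -0.198 0 -0.457 0 -0.002 0; -0.2 0 -0.455 0 -0.001 0; -0.104 -0.082 -0.122 -0.019 0 -0.04; -0.094 -0.088 -0.127 -0.019 0 -0.04; -0.083 -0.091 -0.133 -0.019 0 -0.041; -0.071 -0.092 -0.138 -0.019 0 -0.04; -0.058 -0.093 -0.143 -0.018 0 -0.041"}}

```text
clock: 36.5
eef_pos: [0.5557, -0.049, 0.2282]
tool_rot: [-3.141, 0.437, -2.612]
contact_force: [0.7, -1.0, -1.2]
grip_width: 0.0128
grasp_force: 117.5
```

>>> {"op": "drive_tool", "data": {"targets": "-0.282 0.054 0.132 -0.02 0 -0.042; -0.286 0.008 0.134 -0.02 0 -0.042; -0.284 -0.038 0.133 -0.019 0 -0.042; -0.276 -0.083 0.129 -0.02 0 -0.042; -0.263 -0.126 0.122 -0.019 0 -0.042; -0.243 -0.166 0.113 -0.02 0 -0.041; -0.228 -0.156 0.133 -0.018 0 -0.04; -0.207 -0.191 0.123 -0.018 0 -0.04"}}

```text
clock: 37.5
eef_pos: [0.6675, 0.0523, 0.2245]
tool_rot: [-3.139, 0.437, -1.464]
contact_force: [1.3, -0.1, -1.7]
grip_width: 0.0125
grasp_force: 117.4
```

>>> {"op": "drive_tool", "data": {"targets": "-0.181 -0.222 0.111 -0.019 0 -0.039; -0.152 -0.248 0.098 -0.018 0 -0.04; -0.119 -0.271 0.083 -0.019 0 -0.039; -0.085 -0.288 0.066 -0.018 0 -0.04; -0.048 -0.299 0.049 -0.019 0 -0.039; 0 0 0 0 0 0; 0 0 0 0 0 0"}}

```text
clock: 38.38
eef_pos: [0.7165, 0.1226, 0.2084]
tool_rot: [-3.13, 0.425, -0.788]
contact_force: [-0.5, -0.3, -1.8]
grip_width: 0.0127
grasp_force: 117.3
```

```bash
cat >> h.py <<'E'
def wstate():
    s=monitor.sense(); Q=R.from_euler("xyz",s["tool_rot"])*R.from_euler("y",180,degrees=True); o=s["eef_pos"]-Q.apply([-.044,0,.0666])
    print("q",s["joint_positions"].round(2),"lip",(o+Q.apply(LIP)).round(4),"ZYX",Q.as_euler("ZYX",degrees=True).round(1),"F",s["contact_force"].round(1))
E
python3 -c "
from h import *
wstate()
C=np.array([.644,.2055,0]); s=135; d=np.array([np.cos(np.radians(s)),np.sin(np.radians(s)),0])
im,m=nug(); 
w=[scoop(LIP,C-.02*d+[0,0,.145],s,-18)+(.02,),scoop(LIP,C-.02*d+[0,0,.125],s,0)+(.02,),scoop(LIP,C-.018*d+[0,0,.115],s,30)+(.02,),scoop(LIP,C-.015*d+[0,0,.107],s,68)+(.02,)]
plan(w,dang=6)
"
```

```text
q [-0.06  0.83  0.89  1.95  0.29 -2.46] lip [0.6488 0.1917 0.1791] ZYX [134.8 -24.3  -0.6] F [-0.5 -0.3 -1.8]
scene area 64 px [336. 245.] tray [ 62. -15.] world [ 0.611 -0.049]
scene area 63 px [351. 256.] tray [107.   7.] world [ 0.658 -0.035]
scene area 67 px [341. 260.] tray [108. -21.] world [ 0.655 -0.064]
0.104 -0.062 0.175 -0.002 0.018 -0.001; 0.094 -0.063 0.18 -0.002 0.017 0 |; -0.075 0 -0.005 0 0.025 0; -0.075 0 -0.011 0 0.025 0; -0.074 0 -0.017 0 0.025 0; -0.072 0 -0.022 0 0.025 0 |; -0.126 0 -0.053 0 0.028 0; -0.121 0 -0.064 0 0.028 0
-0.115 0 -0.074 0 0.028 0; -0.108 0 -0.084 0 0.028 0; -0.101 0 -0.093 0 0.027 0; -0.092 0 -0.102 0 0.028 0 |; -0.152 0 -0.065 0 0.03 0; -0.145 0 -0.079 0 0.03 0; -0.137 0 -0.092 0 0.03 0; -0.127 0 -0.105 0 0.03 0
-0.117 0 -0.116 0 0.03 0; -0.106 0 -0.127 0 0.03 0; -0.093 0 -0.136 0 0.031 0 |
```

>>> {"op": "drive_tool", "data": {"targets": "0.104 -0.062 0.175 -0.002 0.018 -0.001; 0.094 -0.063 0.18 -0.002 0.017 0; -0.075 0 -0.005 0 0.025 0; -0.075 0 -0.011 0 0.025 0; -0.074 0 -0.017 0 0.025 0; -0.072 0 -0.022 0 0.025 0; 0 0 0 0 0 0; 0 0 0 0 0 0"}}

```text
clock: 39.42
eef_pos: [0.7119, 0.1376, 0.1919]
tool_rot: [-3.14, 0.001, -0.784]
contact_force: [0.1, 0.2, -1.6]
grip_width: 0.0127
grasp_force: 117.4
```

```bash
python3 -c "
from h import *
wstate()
C=np.array([.644,.2055,0]); s=135; d=np.array([np.cos(np.radians(s)),np.sin(np.radians(s)),0])
w=[scoop(LIP,C-.018*d+[0,0,.115],s,30)+(.02,),scoop(LIP,C-.015*d+[0,0,.107],s,68)+(.02,)]
plan(w,dang=6)
"
```

```text
q [ 0.07  0.58  0.44  1.43  0.   -2.28] lip [0.6581 0.1914 0.1254] ZYX [ 1.351e+02 -1.000e-01 -1.000e-01] F [ 0.1  0.2 -1.6]
-0.127 0 -0.052 0 0.028 0; -0.121 0 -0.063 0 0.028 0; -0.115 0 -0.073 0 0.028 0; -0.109 -0.001 -0.083 0 0.028 0; -0.101 0 -0.093 0 0.028 0; -0.092 -0.001 -0.101 0 0.027 0 |; -0.152 0 -0.065 0 0.03 0; -0.145 0 -0.079 0 0.03 0
-0.137 0 -0.092 0 0.03 0; -0.127 0 -0.105 0 0.03 0; -0.117 0 -0.116 0 0.03 0; -0.106 0 -0.126 0 0.031 0; -0.093 -0.001 -0.137 0 0.03 0 |
```

>>> {"op": "drive_tool", "data": {"targets": "-0.127 0 -0.052 0 0.028 0; -0.121 0 -0.063 0 0.028 0; -0.115 0 -0.073 0 0.028 0; -0.109 0 -0.083 0 0.028 0; -0.101 0 -0.093 0 0.028 0; -0.092 0 -0.101 0 0.027 0; -0.152 0 -0.065 0 0.03 0; -0.145 0 -0.079 0 0.03 0"}}

```text
clock: 40.42
eef_pos: [0.6661, 0.1837, 0.2073]
tool_rot: [-3.141, -0.714, -0.785]
contact_force: [-0.8, -0.8, 0.0]
grip_width: 0.0124
grasp_force: 117.5
```

>>> {"op": "drive_tool", "data": {"targets": "-0.137 0 -0.092 0 0.03 0; -0.127 0 -0.105 0 0.03 0; -0.117 0 -0.116 0 0.03 0; -0.106 0 -0.126 0 0.03 0; -0.093 0 -0.137 0 0.03 0; 0 0 0 0 0 0; 0 0 0 0 0 0; 0 0 0 0 0 0"}}

```text
clock: 41.42
eef_pos: [0.6317, 0.2185, 0.2025]
tool_rot: [-3.136, -1.183, -0.789]
contact_force: [0.2, -0.3, -0.6]
grip_width: 0.0124
grasp_force: 117.6
```

```bash
python3 -c "
from h import *
wstate()
for n in('scene','top'): nug(n,.06)
# return: tilt back with lip rising, then lift
C=np.array([.644,.2055,0]); s=135; d=np.array([np.cos(np.radians(s)),np.sin(np.radians(s)),0])
w=[scoop(LIP,C-.02*d+[0,0,.15],s,50)+(.03,),scoop(LIP,C-.03*d+[0,0,.20],s,0)+(.05,),]
a=plan(w,dang=10)
"
```

```text
q [ 0.61  0.43 -0.32  0.42 -1.15 -2.  ] lip [0.6552 0.1954 0.107 ] ZYX [134.8  67.8  -0.3] F [ 0.2 -0.3 -0.6]
scene area 69 px [422. 196.] tray [ 31. 248.] world [0.626 0.215]
scene area 71 px [336. 245.] tray [ 89. -27.] world [ 0.635 -0.066]
scene area 146 px [346. 258.] tray [132. -20.] world [ 0.679 -0.067]
top area 111 px [238. 156.] tray [ 40. 252.] world [0.636 0.218]
top area 35 px [316. 151.] tray [98.  7.] world [ 0.65  -0.034]
top area 36 px [324. 152.] tray [ 99. -21.] world [ 0.646 -0.062]
top area 12 px [245. 156.] tray [ 44. 229.] world [0.636 0.194]
top area 37 px [320. 165.] tray [ 55. -14.] world [ 0.604 -0.047]
0.325 0.001 0.083 0 -0.033 0; 0.332 0.002 0.049 0 -0.033 0; 0.335 0.001 0.014 -0.001 -0.033 0 |; 0.229 0 0.192 0 -0.056 0; 0.259 0 0.149 0 -0.055 0; 0.28 0 0.102 0 -0.056 0; 0.294 -0.001 0.051 0 -0.055 0; 0.298 0 0 0 -0.056 0 |
```

>>> {"op": "drive_tool", "data": {"targets": "0.325 0 0.083 0 -0.033 0; 0.332 0 0.049 0 -0.033 0; 0.335 0 0.014 0 -0.033 0; 0.229 0 0.192 0 -0.056 0; 0.259 0 0.149 0 -0.055 0; 0.28 0 0.102 0 -0.056 0; 0.294 0 0.051 0 -0.055 0; 0.298 0 0 0 -0.056 0"}}

```text
clock: 42.52
eef_pos: [0.7189, 0.1309, 0.2685]
tool_rot: [-3.137, 0.004, -0.784]
contact_force: [0.5, 1.1, -1.6]
grip_width: 0.0127
grasp_force: 117.5
```

>>> {"op": "drive_tool", "data": {"targets": "0 0 0 0 0 0"}}

```text
clock: 42.65
eef_pos: [0.7215, 0.1272, 0.2636]
tool_rot: [3.14, 0.003, -0.789]
contact_force: [-0.2, -0.1, -1.5]
grip_width: 0.0126
grasp_force: 117.5
```

```bash
python3 -c "
from h import *
wstate()
im,m=nug('top',.05)
w=[scoop(LIP,np.array([.66,.13,.21]),85,0),scoop(LIP,np.array([.64,.0,.2]),30,0),scoop(LIP,trw(.018,0,.12),-10,0),scoop(LIP,trw(.018,0,.012),-10,0)+(.035,)]
plan(w,dang=10)
"
```

```text
q [ 0.06  0.61  0.66  1.63  0.   -2.29] lip [0.6677 0.1813 0.1972] ZYX [ 1.348e+02 -2.000e-01  1.000e-01] F [-0.2 -0.1 -1.5]
top area 35 px [316. 151.] tray [99.  7.] world [ 0.651 -0.034]
top area 36 px [324. 152.] tray [100. -21.] world [ 0.648 -0.062]
top area 37 px [320. 165.] tray [ 56. -14.] world [ 0.605 -0.047]
0.018 0.334 -0.041 0 0 0.055; 0.075 0.326 -0.041 0 0 0.056; 0.131 0.307 -0.041 0 0 0.055; 0.183 0.28 -0.041 0 0 0.056; 0.228 0.244 -0.041 0 0 0.055 |; 0.274 0.197 0.028 0 0 0.051; 0.302 0.151 0.028 0 0 0.051; 0.323 0.1 0.028 0 0 0.051
0.335 0.048 0.028 0 0 0.051; 0.338 -0.006 0.028 0 0 0.051; 0.332 -0.06 0.027 0 0 0.051 |; 0.232 0.255 0.334 0 0 0.056; 0.273 0.211 0.334 0 0 0.055; 0.304 0.161 0.333 0 0 0.056; 0.328 0.104 0.334 0 0 0.055 |; 0 0 0.45 0 0 0
0 0 0.45 0 0 0; -0.001 0 0.45 0 0 0; 0 0.001 0.45 0 0 0 |
```

>>> {"op": "drive_tool", "data": {"targets": "0.018 0.334 -0.041 0 0 0.055; 0.075 0.326 -0.041 0 0 0.056; 0.131 0.307 -0.041 0 0 0.055; 0.183 0.28 -0.041 0 0 0.056; 0.228 0.244 -0.041 0 0 0.055; 0.274 0.197 0.028 0 0 0.051; 0.302 0.151 0.028 0 0 0.051; 0.323 0.1 0.028 0 0 0.051"}}

```text
clock: 43.7
eef_pos: [0.611, 0.0111, 0.2741]
tool_rot: [-3.139, 0.001, -2.138]
contact_force: [-0.1, -0.1, -0.7]
grip_width: 0.0127
grasp_force: 117.5
```

>>> {"op": "drive_tool", "data": {"targets": "0.335 0.048 0.028 0 0 0.051; 0.338 -0.006 0.028 0 0 0.051; 0.332 -0.06 0.027 0 0 0.051; 0.232 0.255 0.334 0 0 0.056; 0.273 0.211 0.334 0 0 0.055; 0.304 0.161 0.333 0 0 0.056; 0.328 0.104 0.334 0 0 0.055; 0 0 0 0 0 0"}}

```text
clock: 44.7
eef_pos: [0.4918, -0.0095, 0.1879]
tool_rot: [-3.141, 0.0, 2.973]
contact_force: [0.6, 0.3, -0.3]
grip_width: 0.0128
grasp_force: 117.5
```

>>> {"op": "drive_tool", "data": {"targets": "0 0 0 0 0 0"}}

```text
clock: 44.82
eef_pos: [0.4947, -0.0105, 0.1893]
tool_rot: [3.141, 0.003, 2.975]
contact_force: [0.3, 0.7, -1.3]
grip_width: 0.0126
grasp_force: 117.5
```

```bash
python3 -c "
from h import *
state()
im,m=nug('top',.017); im,m=nug('scene'); nug('scene',.06)
plan([scoop(LIP,trw(.018,0,.10),-10,0),scoop(LIP,trw(.018,0,.010),-10,0)+(.035,),scoop(LIP,trw(.018,0,.005),-10,0)])
"
```

```text
t 44.825 F [ 0.3  0.7 -1.3] M [ 0.02  0.02 -0.03] org [-14.8   3.4 122.8] lip [ 17.2   3.7 122.9] zyx [-9.5 -0.2  0. ]
top area 122 px [238. 155.] tray [ 48. 262.] world [0.645 0.226]
top area 34 px [316. 151.] tray [105.   9.] world [ 0.657 -0.033]
top area 35 px [324. 152.] tray [106. -20.] world [ 0.653 -0.062]
top area 11 px [246. 156.] tray [ 49. 236.] world [0.642 0.2  ]
scene area 104 px [424. 194.] tray [ -2. 280.] world [0.599 0.252]
scene area 72 px [336. 245.] tray [ 63. -14.] world [ 0.611 -0.049]
scene area 146 px [346. 258.] tray [107.  -7.] world [ 0.657 -0.049]
scene area 105 px [424. 194.] tray [ 27. 254.] world [0.623 0.222]
scene area 70 px [336. 245.] tray [ 89. -27.] world [ 0.635 -0.066]
scene area 146 px [346. 258.] tray [132. -20.] world [ 0.679 -0.067]
-0.008 -0.028 0.369 0 0.001 0.002 |; -0.001 0 0.5 0 0 0; 0 0 0.5 0 0 0; -0.001 -0.001 0.5 0 0 0 |; 0 0 0.083 0 0 0 |
```

>>> {"op": "drive_tool", "data": {"targets": "0 -0.03 0.369 0 0.001 0.002; 0 0 0.5 0 0 0; 0 0 0.5 0 0 0; 0 0 0.45 0 0 0; 0 0 0 0 0 0; 0 0 0 0 0 0"}}

```text
clock: 45.72
eef_pos: [0.4947, -0.0128, 0.0798]
tool_rot: [3.141, -0.002, 2.965]
contact_force: [-0.8, 0.5, -1.0]
grip_width: 0.0128
grasp_force: 117.5
```

```bash
python3 -c "
from h import *
state()
plan([scoop(LIP,trw(.018,0,.005),-10,0)])
"
```

```text
t 45.725 F [-0.8  0.5 -1. ] M [0.01 0.06 0.03] org [-14.8   0.8  13.1] lip [17.2  0.7 13.1] zyx [-10.1   0.1   0. ]
-0.012 0.004 0.137 0 -0.001 -0.001 |
```

Lower to the floor, then push toward the sloped end.

>>> {"op": "drive_tool", "data": {"targets": "-0.01 0.01 0.135 0 0 0; 0 0 0 0 0 0; -0.15 0 0 0 0 0; -0.15 0 0 0 0 0; -0.15 0 0 0 0 0; -0.15 0 0 0 0 0; -0.15 0 0 0 0 0; -0.15 0 0 0 0 0"}}

```text
clock: 46.72
eef_pos: [0.5477, -0.0217, 0.0717]
tool_rot: [3.141, -0.002, 2.965]
contact_force: [-6.1, -0.6, 10.4]
grip_width: 0.0126
grasp_force: 119.3
```

>>> {"op": "drive_tool", "data": {"targets": "-0.15 0 0 0 0 0; -0.15 0 0 0 0 0; -0.15 0 0 0 0 0; -0.1 0 0 0 0 0; 0 0 0 0 0 0"}}

```text
clock: 47.35
eef_pos: [0.5809, -0.0276, 0.0717]
tool_rot: [3.141, -0.001, 2.965]
contact_force: [-2.6, 0.1, 7.9]
grip_width: 0.0129
grasp_force: 119.1
```

```bash
python3 -c "
from h import *
state(); im,m=nug(); ext(m); im,m=nug('top')
B=np.array([-.032,0,0])
def at(th,lx): # back on floor, lip at local lx
    z=.0058; return scoop(B,trw(lx/1000-.064*np.cos(np.radians(th)),0,z),-10,-th)
b=trw(.147-.064*np.cos(np.radians(30)),0,.006)
plan([at(0,110)+(.01,),at(10,121),at(20,131),at(30,140),scoop(B,b+[0,0,.03],-10,-32)+(.02,)],dang=5)
"
```

```text
t 47.35 F [-2.6  0.1  7.9] M [-0.    0.22  0.05] org [72.7  1.1  5. ] lip [104.7   1.1   5. ] zyx [-10.1   0.1   0. ]
scene area 110 px [424. 194.] tray [ -2. 280.] world [0.599 0.252]
scene area 202 px [345. 259.] tray [108.  -9.] world [ 0.657 -0.052]
ext x [-13.  99. 109. 118. 127.] y [-35.  -8. 267.] (array([ 3,  0,  0,  0,  0,  0,  0,  0,  9, 30, 59, 65, 39,  0,  0]), array([  0,  10,  20,  30,  40,  50,  60,  70,  80,  90, 100, 110, 120,
       130, 140, 150]))
top area 122 px [238. 155.] tray [ 48. 262.] world [0.645 0.226]
top area 10 px [246. 156.] tray [ 49. 237.] world [0.642 0.201]
-0.086 -0.003 -0.012 0 0 -0.001 |; -0.003 0 0.017 0 -0.019 0; -0.003 0 0.018 0 -0.018 0; -0.001 0 0.017 0 -0.019 0 |; -0.011 0 0.045 0 -0.028 0; -0.007 0 0.045 0 -0.027 0 |; -0.008 0 0.043 0 -0.019 0; -0.006 0 0.044 0 -0.018 0
-0.003 0 0.044 0 -0.019 0 |; -0.157 0 -0.185 0 -0.005 0; -0.161 0 -0.183 0 -0.006 0 |
```

>>> {"op": "drive_tool", "data": {"targets": "-0.086 -0.003 -0.012 0 0 0; 0 0 0.017 0 -0.019 0; 0 0 0.018 0 -0.018 0; 0 0 0.017 0 -0.019 0; -0.011 0 0.045 0 -0.028 0; -0.007 0 0.045 0 -0.027 0; 0 0 0 0 0 0"}}

```text
clock: 48.32
eef_pos: [0.5868, -0.0286, 0.0632]
tool_rot: [3.141, 0.346, 2.965]
contact_force: [0.7, 0.3, 0.4]
grip_width: 0.0125
grasp_force: 117.7
```

```bash
python3 -c "
from h import *
state(); im,m=nug(); ext(m)
v=cv2.resize(im[180:300,290:440],(750,600),interpolation=cv2.INTER_CUBIC); cv2.imwrite('pics/v9.png',v)"
```

```text
t 48.325 F [0.7 0.3 0.4] M [0.11 0.43 0.  ] org [98.8  1.2 15.5] lip [128.9   1.1  26.3] zyx [-10.1 -19.8   0. ]
scene area 107 px [424. 194.] tray [ -3. 280.] world [0.598 0.252]
scene area 139 px [345. 260.] tray [112. -13.] world [ 0.66  -0.056]
scene area 74 px [356. 261.] tray [123.  13.] world [ 0.676 -0.033]
ext x [-13. 101. 119. 128. 136.] y [-30.  -5. 267.] (array([ 3,  0,  0,  0,  0,  0,  0,  0,  4, 29, 27, 44, 65, 44,  0]), array([  0,  10,  20,  30,  40,  50,  60,  70,  80,  90, 100, 110, 120,
       130, 140, 150]))
```

```bash
python3 -c "
from h import *
L=lambda x,z,th: scoop(LIP,trw(x/1000,0,z/1000),-10,-th)
plan([L(134,27,24)+(.008,),L(141,33,33)+(.008,)],dang=5)
plan([L(146,39,40)+(.008,)],dang=5)
"
```

```text
0.003 -0.002 0.113 0 -0.024 -0.001 |; 0.006 0 0.084 0 -0.025 0; 0.012 0 0.084 0 -0.025 0 |
-0.005 0 0.081 0 -0.022 0; 0 0 0.081 0 -0.023 0; 0.006 -0.001 0.08 0 -0.022 0; 0.012 0 0.08 0 -0.023 0; 0.018 -0.001 0.078 0 -0.022 -0.001 |
```

```bash
python3 -c "
from h import *
L=lambda x,z,th: scoop(LIP,trw(x/1000,0,z/1000),-10,-th)
plan([L(135.5,28.5,20)+(.005,),L(141,34,25)+(.005,)],dang=5)
"
```

```text
-0.051 -0.001 0.003 0 -0.001 0; -0.052 0 0.004 0 0 -0.001 |; -0.013 0 0.03 0 -0.014 0; -0.011 0 0.03 0 -0.014 0 |
```

>>> {"op": "drive_tool", "data": {"targets": "-0.051 0 0.003 0 0 0; -0.052 0 0.004 0 0 0; -0.013 0 0.03 0 -0.014 0; -0.011 0 0.03 0 -0.014 0; 0 0 0 0 0 0; 0 0 0 0 0 0"}}

```text
clock: 49.12
eef_pos: [0.5965, -0.0306, 0.0621]
tool_rot: [3.141, 0.433, 2.964]
contact_force: [0.7, -0.6, -0.6]
grip_width: 0.0125
grasp_force: 117.5
```

```bash
python3 -c "
from h import *
state(); im,m=nug('scene',.035); ext(m,z=.035)
v=cv2.resize(im[190:290,300:400],(600,600),interpolation=cv2.INTER_CUBIC); cv2.imwrite('pics/v10.png',v)
L=lambda x,z,th: scoop(LIP,trw(x/1000,0,z/1000),-10,-th)
plan([L(147,41,31)+(.005,),L(140,80,32)+(.02,)],dang=5)
"
```

```text
t 49.125 F [ 0.7 -0.6 -0.6] M [0.11 0.53 0.02] org [112.6   0.9  20.1] lip [141.6   0.8  33.5] zyx [-10.2 -24.8   0. ]
scene area 106 px [424. 194.] tray [ 10. 269.] world [0.609 0.24 ]
scene area 63 px [344. 251.] tray [97. -9.] world [ 0.647 -0.049]
scene area 141 px [353. 260.] tray [130.  -0.] world [ 0.68  -0.046]
ext x [ -2.  99. 123. 132. 145.] y [-22.  -4. 258.] (array([11,  3,  0,  0,  0,  0,  0,  0, 10, 28, 25, 16, 56, 54, 15]), array([  0,  10,  20,  30,  40,  50,  60,  70,  80,  90, 100, 110, 120,
       130, 140, 150]))
-0.01 0 0.034 0 -0.017 0; -0.007 0 0.035 0 -0.017 -0.001 |; -0.108 0 -0.298 0 -0.003 0; -0.11 0 -0.296 0 -0.003 0 |
```

View pics/v10.png

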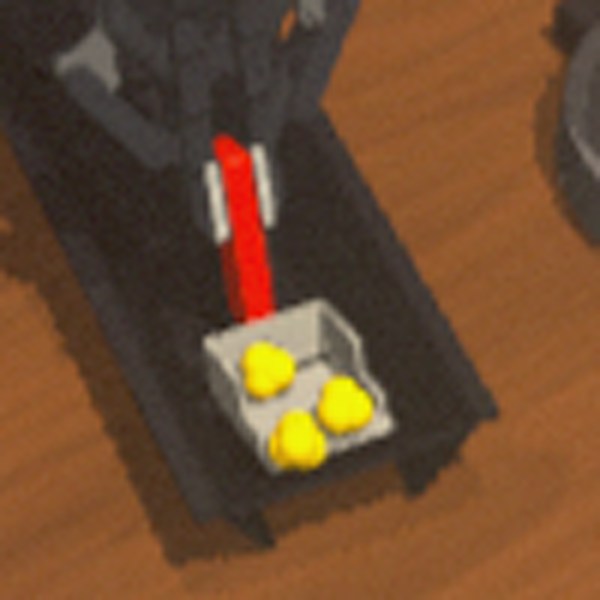

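All three remaining nuggets are in the scoop: one at the back (267,368), two near the lip (345,403) and (299,440). Tilting it further back while lifting so that they settle.

>>> {"op": "drive_tool", "data": {"targets": "-0.01 0 0.034 0 -0.017 0; -0.007 0 0.035 0 -0.017 0; 0 0 0 0 0 0; -0.06 0 -0.15 0 -0.015 0; -0.06 0 -0.15 0 -0.015 0; -0.06 0 -0.15 0 -0.015 0; 0 0 0 0 0 0; 0 0 0 0 0 0"}}

```text
clock: 50.18
eef_pos: [0.5935, -0.03, 0.0873]
tool_rot: [3.141, 0.681, 2.964]
contact_force: [0.9, 0.1, -0.4]
grip_width: 0.0125
grasp_force: 117.5
```

```bash
python3 -c "
from h import *
state(); im,m=nug('scene',.05)
s=monitor.sense(); Q=R.from_euler('xyz',s['tool_rot'])*R.from_euler('y',180,degrees=True); o=s['eef_pos']-Q.apply([-.044,0,.0666])
C=np.array([.644,.2055,0]); sy=135; d=np.array([np.cos(np.radians(sy)),np.sin(np.radians(sy)),0])
w=[scoop(LIP,trw(.125,0,.17),-10,-30)+(.03,),scoop(LIP,np.array([.64,.0,.20]),30,-25)+(.04,),scoop(LIP,np.array([.66,.12,.20]),80,-24)+(.04,),scoop(LIP,C-.02*d+[0,0,.175],sy,-21)+(.04,)]
plan(w,dang=9)
"
```

```text
t 50.175 F [ 0.9  0.1 -0.4] M [0.15 0.8  0.06] org [117.8   0.9  63.3] lip [142.6   0.8  83.4] zyx [-10.2 -39.    0.1]
scene area 107 px [424. 194.] tray [ 20. 260.] world [0.618 0.229]
scene area 160 px [350. 244.] tray [92. 10.] world [ 0.645 -0.03 ]
-0.218 0 -0.373 0 0.013 0; -0.202 0 -0.381 0 0.012 0; -0.188 0 -0.389 0 0.013 0; -0.172 0.001 -0.396 0 0.012 -0.001 |; -0.012 -0.083 -0.141 -0.021 0.005 -0.039; -0.001 -0.074 -0.147 -0.021 0.005 -0.039; 0.01 -0.063 -0.151 -0.02 0.006 -0.04; 0.02 -0.052 -0.154 -0.021 0.005 -0.039
0.029 -0.038 -0.157 -0.02 0.006 -0.04 |; -0.285 0.055 0.128 -0.019 0.001 -0.042; -0.289 0.01 0.128 -0.019 0.001 -0.042; -0.288 -0.036 0.127 -0.019 0.001 -0.042; -0.281 -0.081 0.122 -0.019 0.001 -0.042; -0.268 -0.125 0.116 -0.02 0 -0.042; -0.248 -0.166 0.106 -0.019 0.001 -0.043 |; -0.224 -0.151 0.152 -0.017 0.002 -0.04
-0.204 -0.186 0.142 -0.017 0.002 -0.04; -0.179 -0.217 0.13 -0.017 0.002 -0.04; -0.151 -0.245 0.116 -0.017 0.002 -0.04; -0.12 -0.268 0.102 -0.016 0.003 -0.041; -0.085 -0.286 0.087 -0.017 0.002 -0.04; -0.048 -0.298 0.07 -0.016 0.003 -0.041 |
```

Single blob, so the nuggets slid back, and the tray is empty. Carrying to the pot.

>>> {"op": "drive_tool", "data": {"targets": "-0.218 0 -0.373 0 0.013 0; -0.202 0 -0.381 0 0.012 0; -0.188 0 -0.389 0 0.013 0; -0.172 0 -0.396 0 0.012 0; -0.012 -0.083 -0.141 -0.021 0.005 -0.039; -0.001 -0.074 -0.147 -0.021 0.005 -0.039; 0.01 -0.063 -0.151 -0.02 0.006 -0.04; 0.02 -0.052 -0.154 -0.021 0.005 -0.039"}}

```text
clock: 51.22
eef_pos: [0.5596, -0.0445, 0.2209]
tool_rot: [-3.14, 0.456, -2.755]
contact_force: [0.0, -0.1, -0.9]
grip_width: 0.0127
grasp_force: 117.5
```

>>> {"op": "drive_tool", "data": {"targets": "0.029 -0.038 -0.157 -0.02 0.006 -0.04; -0.285 0.055 0.128 -0.019 0.001 -0.042; -0.289 0.01 0.128 -0.019 0.001 -0.042; -0.288 -0.036 0.127 -0.019 0.001 -0.042; -0.281 -0.081 0.122 -0.019 0.001 -0.042; -0.268 -0.125 0.116 -0.02 0 -0.042; -0.248 -0.166 0.106 -0.019 0.001 -0.043; -0.224 -0.151 0.152 -0.017 0.002 -0.04"}}

```text
clock: 52.22
eef_pos: [0.6554, 0.0388, 0.2268]
tool_rot: [-3.138, 0.413, -1.605]
contact_force: [-0.3, -0.6, -1.5]
grip_width: 0.0122
grasp_force: 117.5
```

>>> {"op": "drive_tool", "data": {"targets": "-0.204 -0.186 0.142 -0.017 0.002 -0.04; -0.179 -0.217 0.13 -0.017 0.002 -0.04; -0.151 -0.245 0.116 -0.017 0.002 -0.04; -0.12 -0.268 0.102 -0.016 0.003 -0.041; -0.085 -0.286 0.087 -0.017 0.002 -0.04; -0.048 -0.298 0.07 -0.016 0.003 -0.041; 0 0 0 0 0 0; 0 0 0 0 0 0"}}

```text
clock: 53.22
eef_pos: [0.725, 0.1236, 0.2096]
tool_rot: [-3.139, 0.366, -0.789]
contact_force: [0.4, -0.4, -1.2]
grip_width: 0.0127
grasp_force: 117.5
```

```bash
python3 -c "
from h import *
wstate()
C=np.array([.644,.2055,0]); s=135; d=np.array([np.cos(np.radians(s)),np.sin(np.radians(s)),0])
im,m=nug(); nug('top')
w=[scoop(LIP,C-.02*d+[0,0,.145],s,-16)+(.02,),scoop(LIP,C-.02*d+[0,0,.125],s,0)+(.02,)]
plan(w,dang=6)
"
```

```text
q [-0.04  0.82  0.89  1.91  0.25 -2.43] lip [0.6583 0.191  0.1747] ZYX [ 1.348e+02 -2.100e+01 -1.000e-01] F [ 0.4 -0.4 -1.2]
scene area 10 px [416. 194.] tray [-12. 261.] world [0.586 0.236]
top area 20 px [236. 148.] tray [ 70. 273.] world [0.669 0.232]
top area 31 px [235. 158.] tray [ 37. 270.] world [0.635 0.236]
0.037 -0.009 0.188 -0.001 0.014 -0.001; 0.03 -0.01 0.189 0 0.014 0 |; -0.088 0 0.005 0 0.029 0; -0.088 0 -0.004 0 0.03 0; -0.087 0 -0.011 0 0.029 0 |
```

>>> {"op": "drive_tool", "data": {"targets": "0.037 -0.009 0.188 0 0.014 0; 0.03 -0.01 0.189 0 0.014 0; -0.088 0 0.005 0 0.029 0; -0.088 0 -0.004 0 0.03 0; -0.087 0 -0.011 0 0.029 0; 0 0 0 0 0 0; 0 0 0 0 0 0"}}

```text
clock: 54.2
eef_pos: [0.7119, 0.1378, 0.1916]
tool_rot: [-3.138, 0.003, -0.789]
contact_force: [-0.2, -0.6, -1.3]
grip_width: 0.0124
grasp_force: 117.5
```

>>> {"op": "drive_tool", "data": {"targets": "-0.127 0 -0.052 0 0.028 0; -0.121 0 -0.063 0 0.028 0; -0.115 0 -0.073 0 0.028 0; -0.109 0 -0.083 0 0.028 0; -0.101 0 -0.093 0 0.028 0; -0.092 0 -0.101 0 0.027 0; -0.152 0 -0.065 0 0.03 0; -0.145 0 -0.079 0 0.03 0"}}

```text
clock: 55.2
eef_pos: [0.6666, 0.1839, 0.207]
tool_rot: [-3.138, -0.713, -0.792]
contact_force: [0.4, -0.7, -0.4]
grip_width: 0.0129
grasp_force: 117.6
```

>>> {"op": "drive_tool", "data": {"targets": "-0.137 0 -0.092 0 0.03 0; -0.127 0 -0.105 0 0.03 0; -0.117 0 -0.116 0 0.03 0; -0.106 0 -0.126 0 0.03 0; -0.093 0 -0.137 0 0.03 0; 0 0 0 0 0 0; 0 0 0 0 0 0; 0 0 0 0 0 0"}}

```text
clock: 56.2
eef_pos: [0.6323, 0.2189, 0.2023]
tool_rot: [-3.13, -1.182, -0.8]
contact_force: [0.1, 0.0, -1.0]
grip_width: 0.0128
grasp_force: 117.8
```

>>> {"op": "drive_tool", "data": {"targets": "0.325 0 0.083 0 -0.033 0; 0.332 0 0.049 0 -0.033 0; 0.335 0 0.014 0 -0.033 0; 0.229 0 0.192 0 -0.056 0; 0.259 0 0.149 0 -0.055 0; 0.28 0 0.102 0 -0.056 0; 0.294 0 0.051 0 -0.055 0; 0.298 0 0 0 -0.056 0"}}

```text
clock: 57.2
eef_pos: [0.7191, 0.1305, 0.2686]
tool_rot: [-3.134, 0.005, -0.789]
contact_force: [0.5, 1.1, -1.6]
grip_width: 0.0125
grasp_force: 117.6
```

```bash
python3 -c "
from h import *
wstate(); nug('scene',.07); nug('top',.07)
# go back to pad: lift, rotate 135->19.5 via front of warmer (small y side, then toward base), org at (.4494,.3222)
p=np.array([.4494,.3222,0])
w=[scoop(LIP,np.array([.66,.13,.22]),90,0),scoop(ORG,np.array([.48,.12,.2]),50,0),scoop(ORG,p+[0,0,.12],19.5,0),scoop(ORG,p+[0,0,.03],19.5,0)+(.03,)]
plan(w,dang=10)
"
```

```text
q [ 0.06  0.6   0.66  1.63  0.01 -2.29] lip [0.6657 0.185  0.2024] ZYX [134.8  -0.3  -0.4] F [ 0.5  1.1 -1.6]
scene area 179 px [426. 195.] tray [ 38. 251.] world [0.633 0.217]
0.026 0.315 -0.077 0 0 0.049; 0.075 0.308 -0.077 0 0.001 0.049; 0.121 0.293 -0.076 0 0 0.05; 0.165 0.27 -0.076 0 0.001 0.049; 0.205 0.241 -0.076 0 0 0.05 |; -0.134 0.868 0.084 0 0 0.056; 0.019 0.878 0.084 0 0 0.055; 0.17 0.861 0.084 0 0 0.056
0.319 0.819 0.084 0 0 0.055 |; -0.472 0.585 0.267 0 0 0.034; -0.406 0.632 0.267 0 0 0.034; -0.337 0.672 0.267 0 0 0.034; -0.263 0.704 0.267 0 0 0.034; -0.186 0.729 0.267 0 0 0.034 |; -0.001 0 0.5 0 0 0; 0 -0.001 0.5 0 0 0
-0.001 0 0.5 0 0 0 |
```

>>> {"op": "drive_tool", "data": {"targets": "0.026 0.315 -0.077 0 0 0.049; 0.075 0.308 -0.077 0 0 0.049; 0.121 0.293 -0.076 0 0 0.05; 0.165 0.27 -0.076 0 0 0.049; 0.205 0.241 -0.076 0 0 0.05; -0.134 0.868 0.084 0 0 0.056; 0.019 0.878 0.084 0 0 0.055; 0.17 0.861 0.084 0 0 0.056"}}

```text
clock: 58.3
eef_pos: [0.4989, 0.082, 0.2734]
tool_rot: [-3.14, 0.004, -2.095]
contact_force: [0.5, -0.2, 0.3]
grip_width: 0.0127
grasp_force: 117.8
```

>>> {"op": "drive_tool", "data": {"targets": "0.319 0.819 0.084 0 0 0.055; -0.472 0.585 0.267 0 0 0.034; -0.406 0.632 0.267 0 0 0.034; -0.337 0.672 0.267 0 0 0.034; -0.263 0.704 0.267 0 0 0.034; -0.186 0.729 0.267 0 0 0.034; 0 0 0 0 0 0; 0 0 0 0 0 0"}}

```text
clock: 59.3
eef_pos: [0.4034, 0.3107, 0.1892]
tool_rot: [3.139, 0.003, -2.794]
contact_force: [0.4, 0.7, -0.2]
grip_width: 0.0123
grasp_force: 117.9
```

```bash
python3 -c "
from h import *
wstate()
nug('scene',.07); nug('top',.07)
for n in('top','scene'):
    c=imaging.calibration(n); im=imaging.snapshot(n); cv2.imwrite(f'pics/{n}11.png',im); print(n,fitpot('S',[(im,c)],(.6442,.2047),.04),fitpot('L',[(im,c)],(.6442,.2047),.03))
p=np.array([.452,.3215,0])
plan([scoop(ORG,p+[0,0,.04],17,0)+(.03,),scoop(ORG,p+[0,0,.0065],17,0)+(.012,)],dang=10)
"
```

```text
q [ 0.49  0.2  -0.16  1.2   0.    0.14] lip [0.475  0.3368 0.1229] ZYX [19.9 -0.2  0.1] F [ 0.4  0.7 -0.2]
scene area 191 px [425. 194.] tray [ 36. 252.] world [0.631 0.218]
top area 195 px [238. 155.] tray [ 43. 250.] world [0.638 0.215]
top (array([0.64378514, 0.20624185]), np.float64(0.496984318455971)) (array([0.64554917, 0.20384198]), np.float64(0.851006711409396))
scene (array([0.64689689, 0.21007672]), np.float64(0.4611959287531806)) (array([0.64256378, 0.20379274]), np.float64(0.8061445261791432))
-0.026 -0.02 0.459 0 0 0.005; -0.026 -0.02 0.459 0 0.001 0.005; -0.029 -0.019 0.459 0.001 0 0.005 |; 0 0 0.186 0 0 0; 0 0 0.186 0 0 0; 0 0.001 0.186 0 0 0 |
```

>>> {"op": "drive_tool", "data": {"targets": "-0.026 -0.02 0.459 0 0 0.005; -0.026 -0.02 0.459 0 0 0.005; -0.029 -0.019 0.459 0 0 0.005; 0 0 0.186 0 0 0; 0 0 0.186 0 0 0; 0 0 0.15 0 0 0; 0 0 0 0 0 0; 0 0 0 0 0 0"}}

```text
clock: 60.5
eef_pos: [0.4097, 0.3098, 0.0751]
tool_rot: [3.139, 0.003, -2.842]
contact_force: [-0.5, -0.5, -0.3]
grip_width: 0.0129
grasp_force: 117.8
```

```bash
python3 -c "
from h import *
wstate()"
```

```text
q [ 0.48  0.29 -0.35  0.92  0.    0.18] lip [0.4824 0.3324 0.0087] ZYX [17.2 -0.2  0.2] F [-0.5 -0.5 -0.3]
```

Bottom is 2.5 mm above the pad; lower gently, release and retreat.

>>> {"op": "drive_tool", "data": {"targets": "0 0 0.03 0 0 0; 0 0 0.02 0 0 0; 0 0 0 0 0 0; 0 0 0 0 0 0"}}

```text
clock: 61.0
eef_pos: [0.4097, 0.3098, 0.0726]
tool_rot: [3.139, 0.003, -2.842]
contact_force: [-3.1, -1.2, 9.0]
grip_width: 0.0125
grasp_force: 119.6
```

>>> {"op": "drive_tool", "data": {"targets": "0 0 0 0 0 0; 0 0 0 0 0 0; 0 0 0 0 0 0; 0 0 0 0 0 0", "jaw": 0.5}}

```text
clock: 61.5
eef_pos: [0.4095, 0.3096, 0.0715]
tool_rot: [3.139, 0.002, -2.842]
contact_force: [-0.6, -0.4, -0.2]
grip_width: 0.0428
grasp_force: 0.0
```

>>> {"op": "drive_tool", "data": {"targets": "0 0 -0.4 0 0 0; 0 0 -0.8 0 0 0; 0 0 -0.8 0 0 0; 0 0 -0.4 0 0 0; 0 0 0 0 0 0; 0 0 0 0 0 0"}}

```text
clock: 62.25
eef_pos: [0.409, 0.3089, 0.2147]
tool_rot: [3.139, 0.001, -2.842]
contact_force: [0.5, 0.4, -0.1]
grip_width: 0.0429
grasp_force: 0.0
```

```bash
python3 - <<'E'
from h import *
s=monitor.sense(); print(s["clock"],s["eef_pos"])
c=imaging.calibration("wrist"); w=imaging.snapshot("wrist"); m=red(w); m[:130]=0; m[240:]=0; m[:,:270]=0; m[:,:]=m; m[:,370:]=0
ys,xs=np.nonzero(m); print("red",xs.min(),xs.max(),ys.min(),ys.max())
print(proj(c,body(.452,.3215,.006,np.radians(17),box(-56,-32,-7,7,105,105)[::2])).round().tolist())
for n in("scene","top"):
    im,mm=nug(n,.07); cv2.imwrite(f"pics/fin_{n}.png",im); cc=imaging.calibration(n)
    A=cv2.imread(f"pics/{n}0.png")
    for nm,p,r in(("jar",(.342,.116,.04),22),("tape",(.613,.362,.015),22)):
        u=proj(cc,[p])[0].astype(int); d=cv2.absdiff(A,im)[u[1]-r:u[1]+r,u[0]-r:u[0]+r]; print(n,nm,d.mean().round(1))
# red handle in scene vs initial
for f in("pics/scene0.png","pics/fin_scene.png"):
    im=cv2.imread(f); mk=red(im); mk[:110]=0; mk[160:]=0; mk[:,:385]=0; mk[:,415:]=0; b,st,ce=biggest(mk); print(f,st,ce)
E
```

```text
62.25 [0.40898378 0.30890747 0.21468018]
red 314 332 166 215
[[311.0, 185.0], [330.0, 185.0], [311.0, 216.0], [330.0, 216.0]]
scene area 191 px [425. 194.] tray [ 36. 252.] world [0.631 0.218]
scene jar 11.3
scene tape 15.1
top area 196 px [238. 155.] tray [ 43. 250.] world [0.638 0.215]
top jar 11.0
top tape 2.4
pics/scene0.png [394 121  12  25 201] [398.9800995  132.89054726]
pics/fin_scene.png [395 121  12  25 200] [400.08 132.92]
```

```bash
python3 - <<'E'
from h import *
c=imaging.calibration("top"); im=cv2.imread("pics/fin_top.png")
print(fitpot("S",[(im,c)],(.6442,.2047),.04))
h=cv2.cvtColor(im,cv2.COLOR_BGR2HSV); print("tape", [biggest(cv2.inRange(cv2.cvtColor(cv2.imread(f),cv2.COLOR_BGR2HSV),(24,150,90),(34,255,255))[140:195,175:222])[2] for f in("pics/top0.png","pics/fin_top.png")])
print(arm.hand_in())
E
```

```text
(array([0.64378514, 0.20624185]), np.float64(0.4969770253929867))
tape [array([21.53138075, 24.79916318]), array([21.49579832, 24.79411765])]
the job is handed in; nothing more can be done
None
```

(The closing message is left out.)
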